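Unload the vise and slide the modules into the test dock

TASK

Open the vise's sliding jaw, lift out the finished amplifier module, and load it and every other module on the bench into the test dock: set each on the landing of a free lane and slide it in under the cover until it drops flat into the recess hidden there. Finish with the empty vise's jaw pushed fully shut, and leave everything else on the bench where it is.

Things in the scene. Friction and masses are not known exactly. Their poses are not given: they have to be found in the camera images.
- module_a_mid (a point): gold-coloured milled amplifier housing 84 (x) x 60 (y) x 20 mm, 0.3 kg, with a blue upright post at its middle, 18 (x) x 14 (y) mm, its top 78 mm above the underside. Point: on the post's axis, 39 mm above the underside; z up. Half a turn makes no difference. Starts on the vise's base (14 mm above the table) between the jaws, x along them; the sliding jaw's lip overhangs its edge by 5 mm.
- module_b_mid (a point): gold-coloured milled amplifier housing 84 (x) x 60 (y) x 20 mm, 0.3 kg, with a blue upright post at its middle, 18 (x) x 14 (y) mm, its top 78 mm above the underside. Point: on the post's axis, 39 mm above the underside; z up. Half a turn makes no difference. Starts standing on the bench; may be absent.
- module_c_mid (a point): gold-coloured milled amplifier housing 84 (x) x 60 (y) x 20 mm, 0.3 kg, with a blue upright post at its middle, 18 (x) x 14 (y) mm, its top 78 mm above the underside. Point: on the post's axis, 39 mm above the underside; z up. Half a turn makes no difference. Starts standing on the bench; may be absent.
- module_d_mid (a point): gold-coloured milled amplifier housing 84 (x) x 60 (y) x 20 mm, 0.3 kg, with a blue upright post at its middle, 18 (x) x 14 (y) mm, its top 78 mm above the underside. Point: on the post's axis, 39 mm above the underside; z up. Half a turn makes no difference. Starts standing on the bench; may be absent.
- lane_a (a point): Lane a of the test dock (four alike, 76 mm apart, one module each). Point: middle of its landing, on the level deck 20 mm above the table; x runs along the lane towards the cover, z up. The landing is open above, reaches 50 mm either way along x and is 72 mm wide between 12 mm high strips that narrow to the lane's 66 mm.
- lane_b (a point): Lane b of the test dock (four alike, 76 mm apart, one module each). Point: middle of its landing, on the level deck 20 mm above the table; x runs along the lane towards the cover, z up. The landing is open above, reaches 50 mm either way along x and is 72 mm wide between 12 mm high strips that narrow to the lane's 66 mm.
- lane_c (a point): Lane c of the test dock (four alike, 76 mm apart, one module each). Point: middle of its landing, on the level deck 20 mm above the table; x runs along the lane towards the cover, z up. The landing is open above, reaches 50 mm either way along x and is 72 mm wide between 12 mm high strips that narrow to the lane's 66 mm.
- lane_d (a point): Lane d of the test dock (four alike, 76 mm apart, one module each). Point: middle of its landing, on the level deck 20 mm above the table; x runs along the lane towards the cover, z up. The landing is open above, reaches 50 mm either way along x and is 72 mm wide between 12 mm high strips that narrow to the lane's 66 mm.
- dock: grey test dock. Origin on the table amid the four landings, x along the lanes. Hidden under the cover each lane has a recess 10 mm deep, 88 mm long, as wide as the lane, its middle 100 to 160 mm along x from the landing point, different per lane and each time. A module pushed along drops in by its own weight (post 10 mm lower) and is stopped there.
- cover (a point): the dock's dark grey cover. Point: on its top, midway along its near edge, 55 mm along x from the line of the landing points, 36 mm above the deck (underside 32 mm). It covers the lanes from here on for 165 mm, except a 24 mm wide slot over the middle of each, through which a module's post stands up as it slides. Behind it is a grey box 60 mm high.
- jaw_grip (a point): the red upright grip on the blue sliding jaw of the vise, 30 mm along x by 14 mm along y, standing from 40 to 92 mm above the table; this point is on its axis, 75 mm above the table. The jaw opens along +y of this frame and closes along -y. The grip stands 28 mm behind the jaw's face.
- jaw (a joint): opening of the vise in m, the gap between the jaw faces: 0 fully shut, about 0.063 with the module in it, 0.105 fully open. Sliding takes about 3 N and it stays where it is left.
- board: a brown bare circuit board on four short legs, 110 x 80 mm; to be left alone. Origin at the centre of its underside.
- spectacles: a pair of gold wire spectacles, 120 x 116 x 42 mm; to be left alone. Origin at the centre of its underside.
- driver: a screwdriver lying on the bench; to be left alone. Origin at the centre of its underside.
- flux_jar: a small closed jar, 50 mm across, 60 mm high; to be left alone. Origin at the centre of its underside.
- spool: a spool of wire, 64 mm across, 40 mm high; to be left alone. Origin at the centre of its underside.
- parts_tray: an open black divided parts tray, 130 x 100 x 30 mm; to be left alone. Origin at the centre of its underside.
- tweezers: a pair of steel tweezers with a red grip, 140 x 14 mm; to be left alone. Origin at the centre of its underside.

How it is judged:
By the outcome, as a careful person would: the job done as asked, in the order asked, and still so for the second after the job is handed in, with the robot touching nothing.
Of module_b, module_c, module_d only 2 to 3 are there at a start; the rules pass over those that are not, and their reading is None.
At some moment in a run one of module_b, module_c, module_d may be knocked a few centimetres aside while the robot is not near it.
Once in a run the grip may slacken for a moment while it holds something.
It also fails if it takes over 208 s, if anything falls off the work surface, if the arm or the gripper's body presses on something with over 40 N, if the wrist force passes 120 N, or if a joint passes its speed limit or range.

ROBOT

A 7-joint arm with a two-finger parallel gripper is mounted at the origin on the work surface. World frame = base frame: x ahead of the robot, y to its left, z up, the work surface at z = 0. Lengths are in m, angles in rad, forces in N, time in s.
With the tool pointing down it reaches from about 0.425 to 1.025 m from the base axis. Payload 3.6 kg.
Tool frame: the origin (TCP) lies on the centre line of the jaws, within the pads' length; the fingertips stand 11 mm ahead of it and the grasp point (between the pads) lies 8 mm behind it (bot.nose_length is the distance from the TCP to the fingertips, in m); z points along the fingers, y is the line along which they close (so a half turn about z gives the same grasp; the last joint's range is limited). The gripper opens to 85 mm and grips with 20 to 120 N. Pads are 22 mm wide; open, the fingers measure 114 mm over their backs; the gripper's body (76 mm by 85 mm) begins 54 mm behind the grasp point. The pads swing forward as they close: fully open they stand 13 mm farther back than shut.
Start: joints at [-1.306, 0.591, 0.048, 1.609, -0.033, 0.943, -0.034], TCP at [0.255, 0.679, 0.217] pointing down, gripper open.
Joint ranges: [-2.69, 2.69], [-0.47, 2.24], [-1.27, 1.36], [0.19, 2.51], [-1.53, 4.68], [0.08, 2.07], [-3.09, 3.09]. Speed limits (rad/s): [2.57, 2.57, 3.14, 3.14, 3.14, 3.14, 3.14].

INTERFACE

Orientations are given as a rotation vector (axis times angle).
In Python, from cell import bot gives the robot as it stands.
- The arm moves only by the tool send_rows, never from a script. Its argument "plan" is text: rows parted by semicolons, each of 7 numbers parted by spaces: the shift along the tool's x, y, z in units of 0.5 m (1.0 is 0.5 m), then the turn, a rotation vector about the tool's x, y, z in units of 90 degrees (1.0 is 90 degrees), then the gripper command: -1 is shut, 1 is fully open, values between are in proportion. A call has 1 to 12 rows; each row is the pose to reach, as a shift and turn from the pose commanded when the call began, along the tool's axes at that moment; what a row does not reach only later rows make up. A row lasts 1/8 s, in which the tool goes at most 62.5 mm and 10.7 degrees, less where a joint would pass 70% of its speed; a pose out of reach is approached as far as the arm can. A call with a number of a shift or a turn outside -1 to 1 is refused whole. A call with a gripper value outside its range is refused whole. The fingers move at their own pace and stop on an object; "newtons" is the grip in N (left out, the last holds). Time passes only in rows, so rows that repeat a pose let the fingers close. It gives the time, the measured TCP pose, the force, the opening and the grip force at its end, in the units of the state.
- bot.read_state(): the state, without advancing time (a new reading comes with each control period).
- bot.grab_frame(name): name is "scene" or "side" or "wrist"; returns a dict with "pixels" (420x560x3 uint8, red, green, blue), "K" (3x3 intrinsics, pixels), "k1" (the pictures are not rectified: a ray, as slopes to the right and down, at radius r is drawn at 1 + k1 r^2 times it, then the intrinsics apply), "xyz" and "orientation" of the camera in the world; the wrist camera has in their place "tool_from_camera" (4x4, takes a point from camera to tool coordinates, whose origin is the TCP and whose axes are the flange's). Camera axes: x right, y up, looking along -z (the intrinsics and any distortion apply to the point x, -y, -z); pixel columns grow to the right and rows downward; lengths in m; the calibration is good to about 2 mm. A picture is of the moment at which its call begins: read the wrist's pose just before it. There is no depth.
- bot.job_done(): hands the job in; it is judged then, once.
The state is a dict: "time_s": time; "joints": joint angles; "dq": joint speeds; "joint_torque": joint torques, N m; "ee_pos": TCP position; "eef_rot": TCP orientation; "force": force on the tool from outside, world axes, zero at the start; "moment": the same for the moment, N m; "finger_gap": finger opening in m; "finger_force": force on a finger pad.
Only numpy, scipy, OpenCV 4.12 (cv2) and the standard library are available. Lean on these libraries where they do the work, as an engineer would, in place of code of your own. Each camera call takes 0.05 s, during which the arm holds its last target. There are 200 camera calls.

## Working session

There is one attempt and no reset: what is moved stays moved. The work goes in short steps, Python scripts to look and compute and a tool call to move; the robot and the scene stay as the last step left them, time stands still between calls to the robot, and variables do not carry over. Pictures are saved under pics/ and viewed, at most 14 in all, crops included, and the job is handed in when it is done.

Besides the shell and the picture viewer there is one more tool, called by a JSON object that holds its "method" and its "body". send_rows: Moves the arm, as the interface text tells. Shifts and turns lie within -1 to 1; 1 stands for 0.5 m of shift or 90 degrees of turn. Its arguments: {"type":"object","properties":{"plan":{"type":"string"},"newtons":{"type":"number"}},"required":["plan"]}

```bash
ls; mkdir -p pics; cat > h.py <<'E'
import numpy as np, cv2
from scipy.spatial.transform import Rotation as R
from cell import bot
def rot(o):
    o=np.array(o,float)
    if o.shape==(3,3): return o
    return R.from_rotvec(o).as_matrix() if o.size==3 else R.from_quat(o).as_matrix()
def frame(n):
    s=bot.read_state(); f=bot.grab_frame(n)
    if 'tool_from_camera' in f:
        T=np.eye(4);T[:3,:3]=rot(s['eef_rot']);T[:3,3]=s['ee_pos']
        T=T@np.array(f['tool_from_camera']); f['C'],f['Rm']=T[:3,3],T[:3,:3]
    else: f['C'],f['Rm']=np.array(f['xyz'],float),rot(f['orientation'])
    return f
def ray(f,u,v):
    K=np.array(f['K']);k=f['k1']
    d=np.array([(u-K[0,2])/K[0,0],(v-K[1,2])/K[1,1]]);p=d.copy()
    for _ in range(20): p=d/(1+k*(p@p))
    r=f['Rm']@np.array([p[0],-p[1],-1.0]); return f['C'],r
def onz(f,u,v,z):
    C,r=ray(f,u,v); return C+r*(z-C[2])/r[2]
def proj(f,P):
    K=np.array(f['K']); c=f['Rm'].T@(np.array(P)-f['C']); a=np.array([c[0],-c[1]])/-c[2]
    a=a*(1+f['k1']*(a@a)); return K[0,0]*a[0]+K[0,2],K[1,1]*a[1]+K[1,2]
def save(f,n): cv2.imwrite('pics/'+n,cv2.cvtColor(np.array(f['pixels']),cv2.COLOR_RGB2BGR))
def blobs(f,lo,hi,mina=40):
    h=cv2.cvtColor(np.array(f['pixels']),cv2.COLOR_RGB2HSV); m=cv2.inRange(h,np.array(lo),np.array(hi))
    n,l,s,c=cv2.connectedComponentsWithStats(m)
    return [(s[i].tolist(),c[i].round(1).tolist()) for i in range(1,n) if s[i][4]>=mina],m
E
python3 - <<'E'
from h import *
for n in ['scene','side','wrist']:
    f=frame(n); save(f,n+'0.png'); print(n,f['C'].round(3),f['Rm'].round(2).tolist(),f['K'],f['k1'])
    np.save(n+'0.npy',f,allow_pickle=True)
print(bot.read_state())
E
```

```text
pics
scene [1.239 0.329 1.457] [[-0.38, -0.79, 0.48], [0.93, -0.32, 0.2], [-0.0, 0.52, 0.85]] [[472.89610236   0.         278.6342828 ]
 [  0.         472.89610236 204.82318536]
 [  0.           0.           1.        ]] 0.03525383250671262
side [ 0.327 -0.832  0.922] [[0.98, 0.11, -0.13], [-0.17, 0.68, -0.71], [0.01, 0.72, 0.69]] [[398.08089592   0.         284.51601537]
 [  0.         398.08089592 206.26922196]
 [  0.           0.           1.        ]] -0.0601316395389142
wrist [0.181 0.706 0.372] [[0.35, -0.89, -0.28], [0.94, 0.33, 0.11], [-0.0, -0.3, 0.95]] [[307.48283055   0.         280.4417331 ]
 [  0.         307.48283055 213.80092294]
 [  0.           0.           1.        ]] 0.0008532352490914179
{'time_s': 0.15, 'joints': array([-1.30550506,  0.59197032,  0.04830835,  1.60953607, -0.03331438,
        0.94272267, -0.03368527]), 'dq': array([-9.29320960e-04, -2.68901445e-03, -1.03446469e-04, -4.57910505e-03,
        5.70499100e-04, -1.70252346e-03,  5.86902986e-05]), 'joint_torque': array([ 2.47523734e-03, -5.49243343e+01,  1.54945392e+00, -1.98453516e+01,
        9.50973365e-03,  5.67885771e-03, -1.12343679e-05]), 'ee_pos': array([0.2543233 , 0.67819927, 0.21565568]), 'eef_rot': array([-5.60392289e-01, -3.09096602e+00,  2.85252503e-03]), 'force': array([ 0.08127   ,  0.14337199, -0.52252305]), 'moment': array([-0.00133499,  0.01569251,  0.00756446]), 'finger_force': 0.0, 'finger_gap': 0.08532815918321493}
```

View pics/scene0.png

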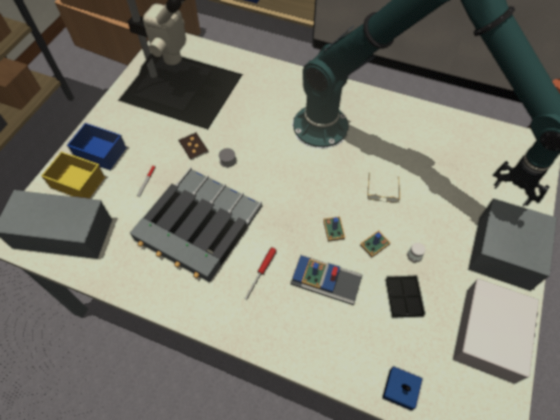

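View pics/side0.png

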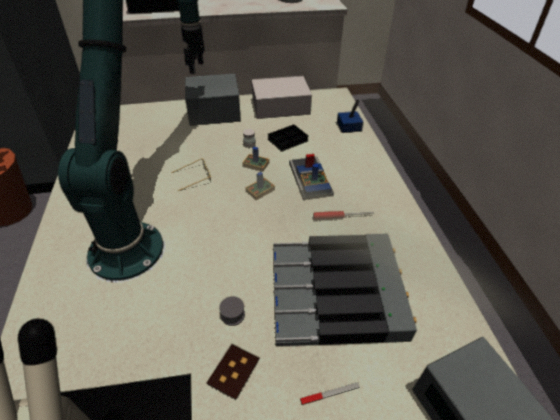

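The scene view shows modules with blue posts at (334,228) and (376,243). The vise module is at (315,272), the red grip at (335,272) and the four-lane dock at about (197,222). The side view agrees, and I see no third loose module.

```bash
python3 - <<'E'
from h import *
f=np.load('scene0.npy',allow_pickle=True).item(); g=np.load('side0.npy',allow_pickle=True).item()
a=cv2.resize(f['pixels'][160:310,120:440],None,fx=2.5,fy=2.5,interpolation=cv2.INTER_CUBIC)
cv2.imwrite('pics/c1.png',a[:,:,::-1][:,:800])
b=cv2.resize(g['pixels'][125:345,210:420],None,fx=2.7,fy=2.7,interpolation=cv2.INTER_CUBIC)
cv2.imwrite('pics/c2.png',b[:,:,::-1])
for q in (f,g):
    print(blobs(q,(100,100,60),(125,255,255),8)[0]); print(blobs(q,(0,150,80),(6,255,255),15)[0])
E
```

```text
[([68, 124, 52, 35, 683], [96.4, 144.8]), ([334, 219, 4, 3, 12], [335.5, 220.0]), ([376, 234, 5, 5, 18], [377.7, 235.9]), ([294, 257, 14, 25, 174], [300.2, 268.7]), ([314, 264, 4, 6, 19], [315.5, 266.2]), ([322, 265, 13, 26, 149], [328.4, 281.2]), ([384, 368, 37, 41, 951], [402.4, 387.4])]
[([149, 167, 5, 8, 15], [150.9, 170.7]), ([259, 249, 16, 24, 129], [266.7, 260.3]), ([333, 268, 3, 8, 19], [334.1, 271.9])]
[([339, 112, 23, 12, 167], [349.6, 117.8]), ([253, 147, 4, 3, 10], [254.5, 148.0]), ([313, 163, 9, 6, 33], [317.2, 165.6]), ([297, 165, 15, 7, 58], [302.8, 168.2]), ([319, 184, 11, 5, 33], [325.3, 185.9]), ([274, 253, 2, 6, 9], [274.7, 255.0]), ([275, 274, 2, 7, 14], [275.5, 277.0]), ([276, 297, 2, 9, 15], [276.4, 301.2]), ([276, 322, 3, 11, 17], [276.9, 326.8])]
[([307, 154, 7, 3, 16], [310.2, 155.2]), ([301, 393, 21, 11, 125], [311.0, 398.1])]
```

View pics/c1.png

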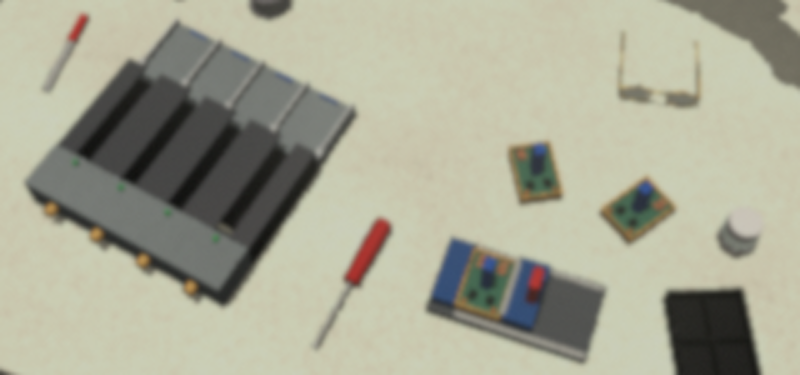

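View pics/c2.png

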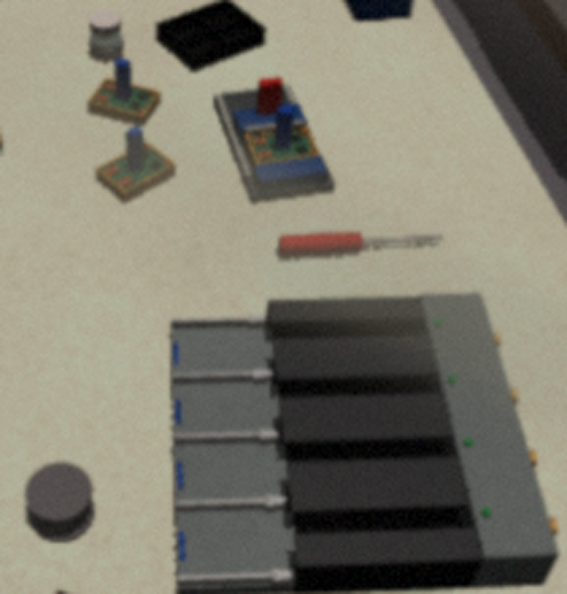

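The crops show the dock's landings facing the robot. The vise jaw's grip is towards +y, and its module sits between the blue jaws. Next I triangulate these points.

```bash
cat >> h.py <<'E'
def tri(f,p,g,q):
    C,r=ray(f,*p);D,s=ray(g,*q); r/=np.linalg.norm(r); s/=np.linalg.norm(s)
    t=np.linalg.lstsq(np.c_[r,-s],D-C,rcond=None)[0]; a,b=C+t[0]*r,D+t[1]*s
    return (a+b)/2,np.linalg.norm(a-b)
E
python3 - <<'E'
from h import *
f=np.load('scene0.npy',allow_pickle=True).item(); g=np.load('side0.npy',allow_pickle=True).item()
c1=lambda x,y:(120+x/2.5,160+y/2.5); c2=lambda x,y:(210+x/2.7,125+y/2.7)
for n,p,q in [('near mod',c1(540,149),c2(134,131)),('far mod',c1(646,186),c2(122,63)),('vise mod',c1(489,263),c2(285,108)),('grip',c1(538,270),c2(270,82)),
  ('cov near-left(+y)',c1(316,150),c2(268,302)),('cov near-right',c1(133,62),c2(295,552)),
  ('jar',c1(746,217),c2(104,20))]:
    P,e=tri(f,p,g,q); print(n,P.round(3),round(e,4))
for n,p,z in [('deckR',(178,22),.032),('deckL',(355,110),.032),('covR',(133,62),.056),('covL',(312,146),.056)]: print('scene',n,onz(f,*c1(*p),z).round(3))
for n,p,z in [('deckL',(172,323),.032),('deckR',(178,578),.032),('covL',(268,302),.056),('covR',(295,545),.056)]: print('side',n,onz(g,*c2(*p),z).round(3))
for n,p,z in [('visebase far',(454,238),.02),('vb nr',(428,308),.02),('vb2',(606,285),.014),('vb3',(585,350),.014)]: print(n,onz(f,*c1(*p),z).round(3))
E
```

```text
near mod [0.435 0.203 0.075] 0.0013
far mod [0.437 0.35  0.075] 0.0006
vise mod [0.626 0.198 0.092] 0.0015
grip [0.616 0.256 0.093] 0.0064
cov near-left(+y) [ 0.542 -0.082  0.055] 0.0029
cov near-right [ 0.505 -0.381  0.057] 0.0065
jar [0.425 0.483 0.059] 0.0039
scene deckR [ 0.406 -0.368  0.032]
scene deckL [ 0.449 -0.064  0.032]
scene covR [ 0.507 -0.383  0.056]
scene covL [ 0.537 -0.089  0.056]
side deckL [ 0.439 -0.076  0.032]
side deckR [ 0.398 -0.373  0.032]
side covL [ 0.543 -0.084  0.056]
side covR [ 0.504 -0.371  0.056]
visebase far [0.577 0.135 0.02 ]
vb nr [0.683 0.139 0.02 ]
vb2 [0.563 0.343 0.014]
vb3 [0.659 0.344 0.014]
```

```bash
cat >> h.py <<'E'
def go(x,y,z,yaw):
    """row numbers to bring TCP to x,y,z, pointing down, tool y at world angle yaw (deg, mod 180)"""
    s=bot.read_state(); Rt=rot(s['eef_rot']); a=np.radians(yaw)
    cur=np.degrees(np.arctan2(Rt[1,1],Rt[0,1])); d=(yaw-cur+90)%180-90; a=np.radians(cur+d)
    ty=np.array([np.cos(a),np.sin(a),0]);tz=np.array([0,0,-1.]);W=np.c_[np.cross(ty,tz),ty,tz]
    sh=Rt.T@(np.array([x,y,z])-s['ee_pos'])/0.5; tu=R.from_matrix(Rt.T@W).as_rotvec()/(np.pi/2)
    print('go',sh.round(4),tu.round(3),'cur yaw',round(cur,1),'tcp',s['ee_pos'].round(4),'j',s['joints'].round(2))
def show():
    s=bot.read_state();print(s['time_s'],s['ee_pos'].round(4),s['force'].round(1),round(s['finger_gap'],4),s['finger_force'])
E
python3 -c "
from h import *
go(.60,.22,.26,96)"
```

```text
go [-0.9691 -0.6155 -0.0875] [-0.001 -0.    -0.295] cur yaw 69.4 tcp [0.2543 0.6782 0.2157] j [-1.31  0.59  0.05  1.61 -0.03  0.94 -0.03]
```

{"method": "send_rows", "body": {"plan": "-0.97 -0.615 -0.0875 0 0 -0.295 1;-0.97 -0.615 -0.0875 0 0 -0.295 1;-0.97 -0.615 -0.0875 0 0 -0.295 1;-0.97 -0.615 -0.0875 0 0 -0.295 1;-0.97 -0.615 -0.0875 0 0 -0.295 1;-0.97 -0.615 -0.0875 0 0 -0.295 1;-0.97 -0.615 -0.0875 0 0 -0.295 1;-0.97 -0.615 -0.0875 0 0 -0.295 0;-0.97 -0.615 -0.0875 0 0 -0.295 -0.1;-0.97 -0.615 -0.0875 0 0 -0.295 -0.1;-0.97 -0.615 -0.0875 0 0 -0.295 -0.1;-0.97 -0.615 -0.0875 0 0 -0.295 -0.1"}}

```text
time_s: 1.65
ee_pos: [0.5991, 0.2232, 0.26]
eef_rot: [0.17, -3.136, -0.002]
force: [0.8, 0.4, 0.3]
finger_gap: 0.0387
finger_force: 0.0
```

```bash
python3 - <<'E'
from h import *
show(); f=frame('wrist'); np.save('w1.npy',f,allow_pickle=True); save(f,'w1.png')
for n,P in [('near',(.435,.203,.075)),('far',(.437,.35,.075)),('vise',(.626,.198,.092)),('grip',(.616,.256,.092))]: print(n,np.round(proj(f,P),0))
print(blobs(f,(100,100,60),(125,255,255),60)[0]); print(blobs(f,(0,150,80),(6,255,255),60)[0])
E
```

```text
1.65 [0.5991 0.2232 0.26  ] [0.8 0.4 0.3] 0.0387 0.0
near [277.  23.]
far [424.  44.]
vise [255. 214.]
grip [308. 211.]
[([0, 3, 14, 7, 61], [6.4, 6.0]), ([270, 8, 18, 24, 250], [278.3, 20.1]), ([417, 30, 22, 25, 284], [427.5, 42.4]), ([211, 159, 25, 70, 1666], [222.9, 193.1]), ([284, 181, 31, 53, 874], [295.9, 211.3]), ([250, 204, 13, 16, 192], [256.4, 211.4]), ([478, 351, 36, 22, 393], [499.2, 359.3])]
[([128, 152, 21, 74, 1256], [136.8, 187.7]), ([305, 201, 14, 25, 272], [311.5, 213.2])]
```

View pics/w1.png

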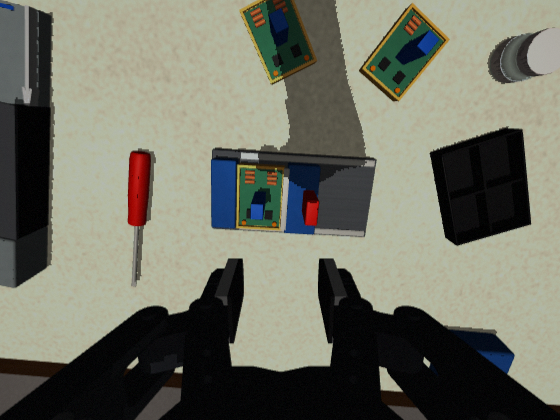

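The wrist view shows the vise module with corners near (240,164) to (281,231), its post at (257,207) and the red grip at (311,208). The loose modules are at (278,40) and (405,52).

```bash
cat >> h.py <<'E'
def gold(f,box,z):
    """min-area rectangle of the board (gold rim+green) inside a pixel box -> centre and long-axis angle on plane z"""
    u0,v0,u1,v1=box; h=cv2.cvtColor(np.array(f['pixels']),cv2.COLOR_RGB2HSV)
    m=cv2.inRange(h,(8,110,60),(90,255,255)); k=np.zeros_like(m); k[v0:v1,u0:u1]=m[v0:v1,u0:u1]
    k=cv2.morphologyEx(k,cv2.MORPH_OPEN,np.ones((2,2)))
    c=max(cv2.findContours(k,0,2)[0],key=cv2.contourArea)
    P=np.array([onz(f,*p[0].astype(float),z)[:2] for p in c],np.float32)
    (cx,cy),(w,hh),a=cv2.minAreaRect(P); b=cv2.boxPoints(((cx,cy),(w,hh),a)); e=[b[1]-b[0],b[2]-b[1]]; L=max(e,key=np.linalg.norm)
    return (round(cx,4),round(cy,4)),round(w,4),round(hh,4),'long axis',round(float(np.degrees(np.arctan2(L[1],L[0]))%180),1)
E
python3 - <<'E'
from h import *
f=np.load('w1.npy',allow_pickle=True).item()
print('A',gold(f,(225,155,295,240),.034)); print('near',gold(f,(230,0,325,90),.02)); print('far',gold(f,(350,0,460,110),.02))
for n,a,b,z in [('base top',(215,150),(375,160),.014),('jaw line',(290,165),(285,233),.04)]:
    p,q=onz(f,*a,z),onz(f,*b,z); print(n,p.round(3),q.round(3),np.degrees(np.arctan2(*(q-p)[[1,0]])).round(1))
h=cv2.cvtColor(f['pixels'],cv2.COLOR_RGB2HSV); m=cv2.inRange(h,(0,150,60),(8,255,255)); m[:,:290]=0;m[:,340:]=0
c=max(cv2.findContours(m,0,2)[0],key=cv2.contourArea); P=np.array([onz(f,*p[0].astype(float),.092)[:2] for p in c],np.float32); print('grip',cv2.minAreaRect(P))
for n,uv,z in [('postA',(258,204),.092),('near',(278,14),.078),('far',(428,38),.078)]: print(n,onz(f,*uv,z).round(3))
E
```

```text
A ((0.6242, 0.2002), 0.0851, 0.0581, 'long axis', 2.7)
near ((0.4342, 0.2052), 0.0853, 0.06, 'long axis', 31.3)
far ((0.4373, 0.3528), 0.0605, 0.0848, 'long axis', 149.0)
base top [0.571 0.136 0.014] [0.561 0.344 0.014] 92.7
jaw line [0.576 0.233 0.04 ] [0.665 0.237 0.04 ] 2.5
grip ((0.6181504130363464, 0.26032087206840515), (0.027863236144185066, 0.013596112839877605), 2.806055784225464)
postA [0.614 0.201 0.092]
near [0.428 0.203 0.078]
far [0.433 0.351 0.078]
```

```bash
python3 -c "
from h import *
go(.6215,.259,.12,92.7);go(.6215,.259,.068,92.7)"
```

```text
go [-0.0527  0.0657  0.2801] [ 0.001 -0.001  0.039] cur yaw 96.2 tcp [0.5991 0.2233 0.26  ] j [-0.42  0.44 -0.01  1.77  0.01  0.94  1.25]
go [-0.0529  0.0656  0.3841] [ 0.001 -0.001  0.039] cur yaw 96.2 tcp [0.5991 0.2233 0.26  ] j [-0.42  0.44 -0.01  1.77  0.01  0.94  1.25]
```

{"method": "send_rows", "body": {"plan": "-0.053 0.0657 0.2 0 0 0.039 -0.1;-0.053 0.0657 0.28 0 0 0.039 -0.1;-0.053 0.0657 0.34 0 0 0.039 -0.1;-0.053 0.0657 0.384 0 0 0.039 -0.1;-0.053 0.0657 0.384 0 0 0.039 -0.1;-0.053 0.0657 0.384 0 0 0.039 -1;-0.053 0.0657 0.384 0 0 0.039 -1;-0.053 0.0657 0.384 0 0 0.039 -1", "newtons": 25}}

```text
time_s: 2.7
ee_pos: [0.6243, 0.2579, 0.0701]
eef_rot: [-0.069, 3.138, 0.004]
force: [-1.9, 2.5, 3.2]
finger_gap: 0.0133
finger_force: 28.0
```

{"method": "send_rows", "body": {"plan": "0 0.02 0 0 0 0 -1;0 0.04 0 0 0 0 -1;0 0.06 0 0 0 0 -1;0 0.08 0 0 0 0 -1;0 0.08 0 0 0 0 -1;0 0.08 0 0 0 0 -1"}}

```text
time_s: 3.45
ee_pos: [0.6224, 0.2962, 0.07]
eef_rot: [-0.068, 3.14, 0.0]
force: [-2.6, -0.2, 5.7]
finger_gap: 0.0136
finger_force: 13.8
```

{"method": "send_rows", "body": {"plan": "0 0.08 0 0 0 0 -0.1;0 0.08 0 0 0 0 -0.1;0 0.08 -0.1 0 0 0 -0.1;0 0.08 -0.2 0 0 0 -0.1"}}

```text
time_s: 3.95
ee_pos: [0.6204, 0.3339, 0.169]
eef_rot: [0.064, -3.14, 0.004]
force: [0.5, -0.3, 0.6]
finger_gap: 0.0386
finger_force: 0.0
```

```bash
python3 -c "
from h import *
show();go(.6242,.2002,.15,4);go(.6242,.2002,.15,2.7)"
```

```text
3.95 [0.6204 0.3339 0.169 ] [ 0.5 -0.3  0.6] 0.0386 0.0
go [ 0.0034 -0.2674  0.0385] [-0.002  0.001  0.982] cur yaw 92.3 tcp [0.6204 0.3339 0.169 ] j [-0.57  0.61  0.01  1.69 -0.01  0.84  1.06]
go [ 0.0034 -0.2674  0.0385] [-0.002  0.001  0.996] cur yaw 92.3 tcp [0.6204 0.3339 0.169 ] j [-0.57  0.61  0.01  1.69 -0.01  0.84  1.06]
```

The 0.08 y-shift was counted again from the new start pose, so the hand went farther than I meant. No harm done: the jaw is simply open. Now to the module.

{"method": "send_rows", "body": {"plan": "0.003 -0.267 0.038 0 0 0.996 -0.1;0.003 -0.267 0.038 0 0 0.996 -0.1;0.003 -0.267 0.038 0 0 0.996 -0.1;0.003 -0.267 0.038 0 0 0.996 -0.1;0.003 -0.267 0.038 0 0 0.996 -0.1;0.003 -0.267 0.038 0 0 0.996 -0.1;0.003 -0.267 0.038 0 0 0.996 -0.1;0.003 -0.267 0.038 0 0 0.996 -0.1;0.003 -0.267 0.038 0 0 0.996 -0.1;0.003 -0.267 0.038 0 0 0.996 -0.1;0.003 -0.267 0.038 0 0 0.996 -0.1"}}

```text
time_s: 5.32
ee_pos: [0.6246, 0.2023, 0.1497]
eef_rot: [2.165, 2.276, 0.0]
force: [-0.0, 0.3, -0.2]
finger_gap: 0.0386
finger_force: 0.0
```

```bash
python3 - <<'E'
from h import *
show(); go(.6242,.2002,.072,2.7); f=frame('wrist'); np.save('w2.npy',f,allow_pickle=True); save(f,'w2.png')
print([b for b in blobs(f,(100,100,60),(125,255,255),100)[0]],np.round(proj(f,(.6242,.2002,.092))))
E
```

```text
5.325 [0.6246 0.2023 0.1497] [-0.   0.3 -0.2] 0.0386 0.0
go [-0.0041 -0.0011  0.1553] [0.    0.    0.002] cur yaw 2.9 tcp [0.6246 0.2023 0.1497] j [-0.68  0.62  0.44  1.84 -0.36  0.77  0.01]
[([223, 72, 112, 53, 3120], [288.6, 95.5]), ([22, 195, 29, 24, 390], [36.1, 206.5]), ([232, 221, 93, 48, 2983], [279.3, 249.4])] [281. 229.]
```

View pics/w2.png

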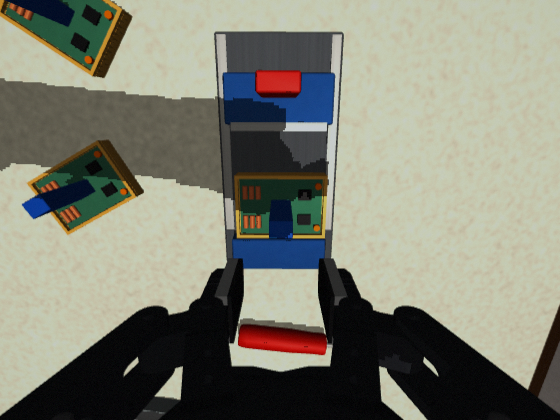

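The jaw is open and module A stands free, its post at (281,220), centred between the fingers. Descend, grip, lift.

{"method": "send_rows", "body": {"plan": "-0.003 -0.001 0.05 0 0 0 -0.1;-0.003 -0.001 0.1 0 0 0 -0.1;-0.003 -0.001 0.155 0 0 0 -0.1;-0.003 -0.001 0.155 0 0 0 -0.1;-0.003 -0.001 0.155 0 0 0 -1;-0.003 -0.001 0.155 0 0 0 -1;-0.003 -0.001 0.155 0 0 0 -1;-0.003 -0.001 0.155 0 0 0 -1;-0.003 -0.001 0.1 0 0 0 -1;-0.003 -0.001 0.03 0 0 0 -1;-0.003 -0.001 0.03 0 0 0 -1", "newtons": 60}}

```text
time_s: 6.75
ee_pos: [0.6261, 0.2016, 0.1365]
eef_rot: [2.164, 2.274, 0.008]
force: [0.8, 0.3, -2.7]
finger_gap: 0.0149
finger_force: 58.9
```

```bash
python3 - <<'E'
from h import *
show()
# dock estimate: cover near edge ends (top, z=.056)
r=np.array([.505,-.379]);l=np.array([.540,-.084]); d=(l-r)/np.linalg.norm(l-r); x=np.array([d[1],-d[0]]); c=(l+r)/2-0.055*x
print('yaw',np.degrees(np.arctan2(x[1],x[0])).round(1),np.linalg.norm(l-r))
for i,k in enumerate([1.5,.5,-.5,-1.5]): print('lane',(c+k*.076*d).round(4))
p=c+1.5*.076*d-0.02*x; go(p[0],p[1],.17,np.degrees(np.arctan2(x[1],x[0])))
E
```

```text
6.75 [0.6261 0.2016 0.1365] [ 0.8  0.3 -2.7] 0.0149 58.887176513671875
yaw -6.8 0.29706901555025894
lane [ 0.4813 -0.1118]
lane [ 0.4724 -0.1873]
lane [ 0.4634 -0.2628]
lane [ 0.4545 -0.3382]
go [-0.6049 -0.3594 -0.0698] [ 0.003 -0.001  0.107] cur yaw 2.9 tcp [0.6261 0.2016 0.1365] j [-0.67  0.64  0.43  1.84 -0.38  0.74  0.02]
```

{"method": "send_rows", "body": {"plan": "-0.2 -0.12 -0.07 0 0 0.05 -1;-0.3 -0.18 -0.13 0 0 0.107 -1;-0.4 -0.24 -0.13 0 0 0.107 -1;-0.5 -0.32 -0.13 0 0 0.107 -1;-0.6 -0.36 -0.13 0 0 0.107 -1;-0.605 -0.36 -0.13 0 0 0.107 -1;-0.605 -0.36 -0.13 0 0 0.107 -1;-0.605 -0.36 -0.13 0 0 0.107 -1"}}

```text
time_s: 7.75
ee_pos: [0.4588, -0.1094, 0.1985]
eef_rot: [-2.348, -2.085, 0.001]
force: [0.4, 0.9, -2.7]
finger_gap: 0.0148
finger_force: 59.1
```

```bash
python3 - <<'E'
from h import *
show(); f=frame('wrist'); np.save('w3.npy',f,allow_pickle=True); save(f,'w3.png')
E
```

```text
7.75 [ 0.4588 -0.1094  0.1985] [ 0.4  0.9 -2.7] 0.0148 59.06762480735779
```

View pics/w3.png

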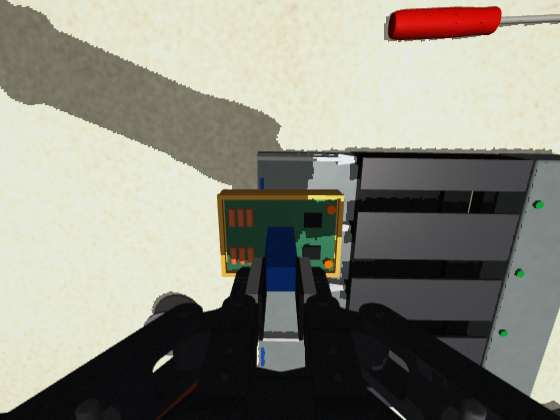

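Module A is held level, and the dock's cover is on the right. Its near edge is at u≈358, with slots at v≈201, 269 and 331.

```bash
python3 - <<'E'
from h import *
f=np.load('w3.npy',allow_pickle=True).item()
g=cv2.cvtColor(f['pixels'],cv2.COLOR_RGB2GRAY).astype(int)
for u in (375,400,440,480): 
    col=g[150:400,u]; d=np.diff(col); i=np.where(abs(d)>10)[0]; print(u,[(int(150+k),int(d[k])) for k in i])
for v in (172,180,225,240,295,310): 
    r=g[v,330:400]; d=np.diff(r); print(v,[(int(330+k),int(d[k])) for k in np.where(abs(d)>12)[0]])
print('corner',onz(f,361,157,.056).round(4))
E
```

```text
375 [(150, -18), (151, -55), (152, -39), (156, 26), (157, 69), (158, 16), (188, -34), (189, -29), (197, -17), (198, -13), (211, 48), (212, 29), (257, -14), (258, -38), (259, -22), (277, 12), (278, 39), (279, 11), (301, -13), (302, -32), (303, -20), (365, 15), (369, -14), (389, 25), (390, 17), (394, -17), (395, -29), (396, -13)]
400 [(151, -53), (152, -52), (157, 56), (158, 30), (188, -21), (189, -32), (197, -14), (198, -14), (211, 31), (212, 38), (258, -39), (259, -33), (278, 45), (279, 13), (313, -12), (314, -29), (315, -19), (357, 36), (358, 12), (364, -17), (365, -28), (366, -12)]
440 [(151, -23), (152, -53), (153, -35), (157, 19), (158, 51), (159, 14), (189, -39), (190, -33), (211, 13), (212, 36), (213, 23), (258, -22), (259, -32), (260, -13), (278, 20), (279, 28), (319, -30), (320, -32), (336, 13), (337, 29), (339, -26), (340, -25)]
480 [(152, -56), (153, -50), (154, -12), (158, 43), (159, 25), (189, -15), (190, -35), (191, -17), (212, 17), (213, 35), (259, -28), (260, -26), (279, 40), (280, 11), (319, -14), (320, -19), (337, 34), (338, 14), (362, -18), (363, -17), (365, -12)]
172 [(349, -96), (356, -16), (357, -40), (360, 20), (361, 89)]
180 [(349, -19), (353, 21), (356, -105), (359, -20), (360, 65), (361, 27)]
225 [(335, 29), (336, -39), (337, 31), (341, 72), (342, 64), (348, -119), (350, -59), (355, 18), (356, 74)]
240 [(333, -25), (334, 50), (335, -59), (336, 94), (337, 34), (341, -36), (343, -83), (350, -16), (351, -38), (354, 34), (355, 43)]
295 [(330, 23), (331, 106), (339, -73), (345, -22), (346, -39), (349, 47), (350, 16)]
310 [(348, 18), (352, 16), (358, -58), (391, 16), (392, 18), (393, 21)]
corner [ 0.5391 -0.0783  0.056 ]
```

```bash
python3 - <<'E'
from h import *
f=np.load('w3.npy',allow_pickle=True).item()
S=[]
for u,es in [(400,(188.5,211.7,258.5,278.3)),(480,(190,212.7,259.5,279.5))]:
    S.append([onz(f,u,v,.056)[:2] for v in es]+[onz(f,480,319.5,.056)[:2] if u==480 else onz(f,440,319.5,.056)[:2]])
S=np.array(S); d=S[1]-S[0]; print(np.degrees(np.arctan2(d[:,1],d[:,0])).round(2)); 
E=np.array([onz(f,u,v,.056)[:2] for u,v in [(360.5,175),(355.7,226),(354.4,240),(349.2,295)]]); e=E[0]-E[-1]; print('edge perp yaw',np.degrees(np.arctan2(-e[0],e[1])).round(2),E.round(4).tolist())
yaw=np.radians(-6.8); x=np.array([np.cos(yaw),np.sin(yaw)]); y=np.array([-x[1],x[0]])
print('edges along y',(S@y).round(4).tolist(),'edge x',(E@x).round(4))
# module yaw and hang
print(gold(f,(215,190,347,280),.1985-.057+.02), f['C'].round(3)); show()
E
```

```text
[-7.85 -7.49 -7.5  -7.66 -6.66]
edge perp yaw -7.65 [[0.5379, -0.0958], [0.5308, -0.1483], [0.5288, -0.1637], [0.52, -0.2289]]
edges along y [[-0.0449, -0.0689, -0.1211, -0.1448, -0.1974], [-0.0463, -0.0699, -0.1222, -0.1461, -0.1973]] edge x [0.5454 0.5446 0.5444 0.5434]
((0.4581, -0.1091), 0.0628, 0.0825, 'long axis', 173.2) [ 0.467 -0.033  0.355]
7.8 [ 0.4593 -0.1089  0.1986] [-0.   0.7 -3.3] 0.0146 59.07256722450256
```

```bash
cat >> h.py <<'E'
YAW=-7.6; LX=np.array([np.cos(np.radians(YAW)),np.sin(np.radians(YAW))]); LY=np.array([-LX[1],LX[0]])
E
python3 - <<'E'
from h import *
f=np.load('w3.npy',allow_pickle=True).item()
mids=[]
for u,es in [(400,(188.5,211.7,258.5,278.3)),(480,(190,212.7,259.5,279.5))]:
    v=np.array([onz(f,u,q,.056)[:2]@LY for q in es]); mids.append([(v[0]+v[1])/2,(v[2]+v[3])/2+.076])
y0=np.mean(mids); E=np.array([onz(f,u,v,.056)[:2]@LX for u,v in [(360.5,175),(355.7,226),(354.4,240),(349.2,295)]])
x0=E.mean()-.055; print(mids,y0,E,x0)
for i in range(4): print(i,(x0*LX+(y0-.076*i)*LY).round(4))
p=(x0-.02)*LX+(y0-.152)*LY; go(p[0],p[1],.115,YAW)
p=(x0-.005)*LX+(y0-.152)*LY; go(p[0],p[1],.115,YAW)
E
```

```text
[[np.float64(-0.0486945773080055), np.float64(-0.04863386991618794)], [np.float64(-0.04879268175017974), np.float64(-0.04860374552531997)]] -0.04868121862492329 [0.54581395 0.54577178 0.54577719 0.54569417] 0.4907642719436492
0 [ 0.48   -0.1132]
1 [ 0.47   -0.1885]
2 [ 0.4599 -0.2638]
3 [ 0.4499 -0.3392]
go [-0.3071 -0.0024  0.1671] [-0.001 -0.     0.01 ] cur yaw -6.7 tcp [ 0.4593 -0.1089  0.1986] j [-0.31  0.34  0.57  2.2  -0.3   0.67  0.35]
go [-0.3076  0.0276  0.167 ] [-0.001 -0.     0.01 ] cur yaw -6.7 tcp [ 0.4593 -0.1089  0.1986] j [-0.31  0.34  0.57  2.2  -0.3   0.67  0.35]
```

{"method": "send_rows", "body": {"plan": "-0.1 0.01 0.03 0 0 0.01 -1;-0.2 0.02 0.06 0 0 0.01 -1;-0.3 0.027 0.1 0 0 0.01 -1;-0.3075 0.027 0.15 0 0 0.01 -1;-0.3075 0.027 0.2 0 0 0.01 -1;-0.3075 0.027 0.22 0 0 0.01 -1;-0.3075 0.027 0.22 0 0 0.01 -1"}}

```text
time_s: 8.68
ee_pos: [0.4549, -0.2631, 0.0886]
eef_rot: [-2.362, -2.069, 0.0]
force: [-0.4, -0.5, -2.5]
finger_gap: 0.0148
finger_force: 59.1
```

```bash
python3 - <<'E'
from h import *
show(); f=frame('wrist'); np.save('w4.npy',f,allow_pickle=True); save(f,'w4.png')
s=bot.read_state(); p=s['ee_pos'][:2]; print('rel x,y',p@LX-.4908,p@LY+.0487+.152); go(*p,.079,YAW)
print(gold(f,(200,150,370,290),s['ee_pos'][2]-.037))
E
```

```text
8.675 [ 0.4549 -0.2631  0.0886] [-0.4 -0.5 -2.5] 0.0148 59.07966613769531
rel x,y -0.004671892655406074 -0.0004366217312423981
go [-0.     -0.      0.0207] [ 0. -0.  0.] cur yaw -7.6 tcp [ 0.4553 -0.2637  0.0893] j [ 0.14  0.58  0.41  2.16 -0.48  0.49  0.79]
((0.4544, -0.2615), 0.0617, 0.0823, 'long axis', 172.5)
```

View pics/w4.png

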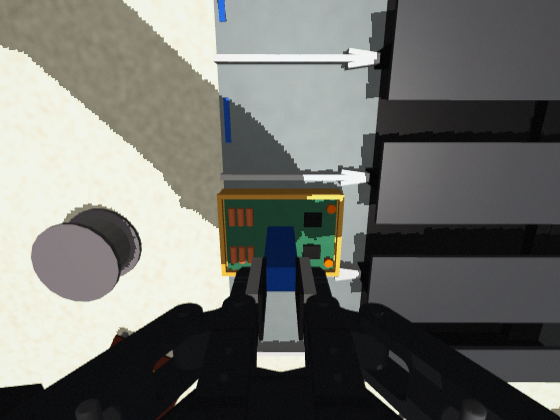

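Module A is over lane 2's landing, between the strips at v≈178 and 280. I lower it, then slacken to a loose gap.

{"method": "send_rows", "body": {"plan": "0 0 0.01 0 0 0 -1;0 0 0.02 0 0 0 -1;0 0 0.024 0 0 0 -1;0 0 0.024 0 0 0 -1;0 0 0.024 0 0 0 -0.45;0 0 0.024 0 0 0 -0.45;0 0 0.024 0 0 0 -0.45", "newtons": 30}}

```text
time_s: 9.6
ee_pos: [0.4547, -0.2644, 0.0774]
eef_rot: [2.365, 2.067, 0.0]
force: [0.5, 0.2, -0.6]
finger_gap: 0.0235
finger_force: 0.0
```

```bash
python3 - <<'E'
from h import *
show(); s=bot.read_state(); p=s['ee_pos'][:2]; print('rel x,y',p@LX-.4908,p@LY+.0487+.152); go(*(p+.08*LX),.078,YAW)
f=frame('wrist'); print(gold(f,(200,150,370,300),.04))
E
```

```text
9.6 [ 0.4547 -0.2644  0.0774] [ 0.5  0.2 -0.6] 0.0235 0.0
rel x,y -0.005140457306612556 -0.0012831393885841813
go [ 0.0002  0.16   -0.0012] [ 0.     0.    -0.001] cur yaw -7.7 tcp [ 0.4547 -0.2644  0.0774] j [ 0.16  0.6   0.39  2.17 -0.49  0.46  0.8 ]
((0.4546, -0.2637), 0.0628, 0.0837, 'long axis', 172.3)
```

{"method": "send_rows", "body": {"plan": "0.002 0.01 0 0 0 0 -0.45;0.002 0.025 0 0 0 0 -0.45;0.002 0.045 0 0 0 0 -0.45;0.002 0.065 0 0 0 0 -0.45;0.002 0.085 0 0 0 0 -0.45;0.002 0.105 0 0 0 0 -0.45;0.002 0.125 0 0 0 0 -0.45;0.002 0.145 0 0 0 0 -0.45;0.002 0.165 0 0 0 0 -0.45;0.002 0.18 0 0 0 0 -0.45;0.002 0.18 0 0 0 0 -0.45"}}

```text
time_s: 11.02
ee_pos: [0.5448, -0.2756, 0.0775]
eef_rot: [2.364, 2.067, 0.001]
force: [-0.7, -0.5, -1.0]
finger_gap: 0.0232
finger_force: 0.5
```

```bash
python3 - <<'E'
from h import *
show(); s=bot.read_state(); p=s['ee_pos'][:2]; print('rel x,y',p@LX-.4908,p@LY+.0487+.152)
f=frame('wrist'); np.save('w5.npy',f,allow_pickle=True); save(f,'w5.png'); print(blobs(f,(100,100,60),(125,255,255),40)[0])
c=(.4908+.085)*LX+(-.0487-.152)*LY; print(proj(f,(*c,.098)),proj(f,(*c,.088)))
E
```

```text
11.025 [ 0.5448 -0.2756  0.0775] [-0.7 -0.5 -1. ] 0.0232 0.4563096832134761
rel x,y 0.08569211412022004 -0.00038775355055542526
[([62, 0, 10, 15, 111], [66.7, 7.0]), ([80, 96, 15, 48, 321], [87.1, 119.2]), ([101, 208, 12, 39, 237], [106.6, 226.7]), ([258, 230, 36, 66, 2099], [274.0, 264.6]), ([118, 299, 11, 33, 179], [122.6, 314.6])]
(np.float64(281.2820235615224), np.float64(279.1395401277208)) (np.float64(281.22545548157746), np.float64(269.57129144507917))
```

View pics/w5.png

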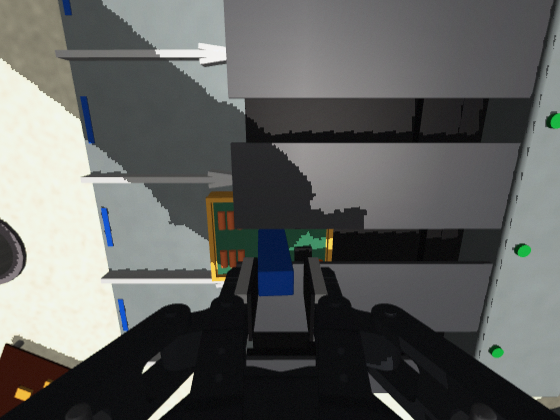

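The module slides with its post at (275,265), and dark recess lines show through the slots at u≈421 and 458 (lane 2) and 415, 460 and 483 (lane 1).

```bash
python3 - <<'E'
from h import *
f=np.load('w5.npy',allow_pickle=True).item()
g=cv2.cvtColor(f['pixels'],cv2.COLOR_RGB2GRAY).astype(int)
for l,vs in ((2,(235,245,255)),(1,(110,120,132))):
  for v in vs:
    r=g[v,300:520]; d=np.diff(r); k=np.where(abs(d)>7)[0]+300
    print(l,v,[(int(u),int(d[u-300]),*[round(float(onz(f,u+.5,v,z)[:2]@LX-.4908),4) for z in (.02,.01)]) for u in k])
E
```

```text
2 235 [(300, 47, 0.0995, 0.1002), (305, 12, 0.1033, 0.1041), (309, -63, 0.1062, 0.1073), (325, 31, 0.1182, 0.1197), (326, -10, 0.1189, 0.1205), (327, -8, 0.1197, 0.1213), (328, 33, 0.1204, 0.1221), (332, -65, 0.1234, 0.1252), (333, -16, 0.1241, 0.126), (424, -8, 0.1919, 0.1969), (425, 8, 0.1926, 0.1977), (426, 18, 0.1934, 0.1985), (440, -14, 0.2038, 0.2094), (441, 14, 0.2045, 0.2102), (457, -13, 0.2165, 0.2226), (462, 19, 0.2202, 0.2265), (500, 13, 0.2485, 0.2561), (501, 16, 0.2492, 0.2569), (502, 20, 0.2499, 0.2577), (503, 21, 0.2507, 0.2585), (504, 12, 0.2514, 0.2592), (505, 9, 0.2522, 0.26), (506, 8, 0.2529, 0.2608), (507, 11, 0.2537, 0.2616), (508, 8, 0.2544, 0.2624)]
2 245 [(302, -39, 0.1012, 0.102), (308, -25, 0.1057, 0.1067), (310, 62, 0.1072, 0.1083), (324, 32, 0.1178, 0.1193), (325, 56, 0.1185, 0.1201), (326, -141, 0.1193, 0.1209), (327, 114, 0.12, 0.1217), (328, 30, 0.1208, 0.1225), (331, -81, 0.123, 0.1248), (332, -117, 0.1238, 0.1256), (383, 8, 0.1622, 0.1658), (460, 24, 0.2201, 0.2264), (499, 23, 0.2494, 0.2572), (500, 28, 0.2502, 0.2579), (501, 19, 0.2509, 0.2587), (502
[... 1147 characters left out ...]
0.1055, 0.1065), (315, -28, 0.1082, 0.1093), (322, -20, 0.1129, 0.1143), (333, 42, 0.1203, 0.122), (335, -27, 0.1217, 0.1234), (343, -18, 0.127, 0.129), (353, 40, 0.1338, 0.1361), (356, -27, 0.1358, 0.1382), (363, -16, 0.1405, 0.1431), (372, 40, 0.1465, 0.1494), (377, -23, 0.1499, 0.1529), (384, -12, 0.1546, 0.1579), (395, 32, 0.162, 0.1656), (398, -20, 0.164, 0.1677), (405, -16, 0.1687, 0.1726), (418, 15, 0.1774, 0.1818), (422, 15, 0.1801, 0.1846), (440, -13, 0.1922, 0.1973), (445, 14, 0.1956, 0.2008), (457, -14, 0.2036, 0.2092), (458, 12, 0.2043, 0.2099), (463, -10, 0.2077, 0.2134), (466, 11, 0.2097, 0.2155), (474, -10, 0.2151, 0.2212), (481, 13, 0.2198, 0.2261), (482, 12, 0.2204, 0.2268)]
```

Through the slots, the recess far ends sit near 0.193 (lane 2) and 0.178 (lane 1), so the recess middles are at about 0.149 and 0.134.

{"method": "send_rows", "body": {"plan": "0 0.02 0 0 0 0 -0.45;0 0.04 0 0 0 0 -0.45;0 0.06 0 0 0 0 -0.45;0 0.08 0 0 0 0 -0.45;0 0.1 0 0 0 0 -0.45;0 0.108 0 0 0 0 -0.45;0 0.114 0 0 0 0 -0.45;0 0.12 0 0 0 0 -0.45;0 0.126 0 0 0 0 -0.45;0 0.13 0 0 0 0 -0.45;0 0.134 0 0 0 0 -0.45;0 0.134 0 0 0 0 -0.45"}}

```text
time_s: 12.58
ee_pos: [0.6093, -0.2844, 0.0775]
eef_rot: [-2.365, -2.066, 0.001]
force: [-5.0, 0.5, 4.4]
finger_gap: 0.0235
finger_force: 2.8
```

```bash
cat > look.py <<'E'
from h import *
import sys
L=int(sys.argv[1]); show(); s=bot.read_state(); p=s['ee_pos'][:2]; r=p@LX-.4908; print('rel x,y',r,p@LY+.0487+.076*L)
f=frame('wrist'); B=blobs(f,(100,100,60),(125,255,255),300)[0]; print([b for b in B if 230<b[1][0]<330])
for m in (r-.003,): c=(.4908+m)*LX+(-.0487-.076*L)*LY; print('post top expected up/down',np.round(proj(f,(*(c+.007*LY),.098)),1),np.round(proj(f,(*(c+.007*LY),.088)),1),np.round(proj(f,(*(c-.007*LY),.098)),1),np.round(proj(f,(*(c-.007*LY),.088)),1))
save(f,sys.argv[2]); np.save('last.npy',f,allow_pickle=True)
E
python3 look.py 2 w6.png
```

```text
12.575 [ 0.6093 -0.2844  0.0775] [-5.   0.5  4.4] 0.0235 2.7566453520557843
rel x,y 0.15077518874874363 -0.000625610402248733
[([241, 229, 53, 65, 2129], [268.2, 261.1])]
post top expected up/down [276.4 265.9] [276.7 257. ] [276.6 291. ] [276.8 280.9]
```

View pics/w6.png

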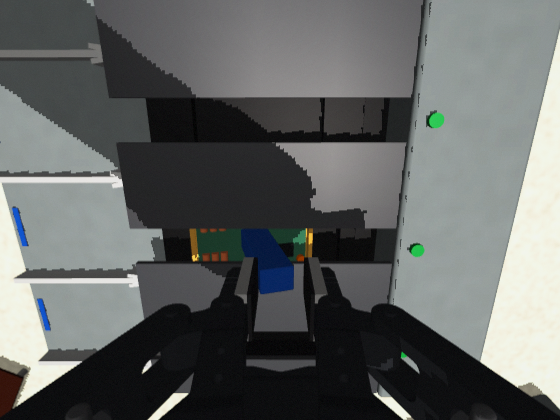

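The post leans forward: the nose has dipped into the recess and the tail is still on the deck. I'll measure how far is left.

```bash
python3 - <<'E'
from h import *
f=np.load('last.npy',allow_pickle=True).item()
for n,u,v,z in [('rear',192,245,.04),('rear',192,245,.03),('front',311,245,.03),('front',311,245,.04),('line',338,245,.02),('line',376,245,.02),('posttopL',259,285,.097),('posttopR',294,285,.097),('lane1 line',194,120,.02),('lane1 line',323,120,.02)]: print(n,z,round(float(onz(f,u,v,z)[:2]@LX-.4908),4))
E
```

```text
rear 0.04 0.0892
rear 0.03 0.086
front 0.03 0.1715
front 0.04 0.1704
line 0.02 0.1928
line 0.02 0.2214
posttopL 0.097 0.1389
posttopR 0.097 0.1565
lane1 line 0.02 0.0922
lane1 line 0.02 0.1779
```

Module centre is at about 0.130 and the recess middle at 0.149. I grip the post to level the module, lift 2 mm, and look.

{"method": "send_rows", "body": {"plan": "0 -0.004 0 0 0 0 -0.6;0 -0.006 0 0 0 0 -1;0 -0.006 0 0 0 0 -1;0 -0.006 0 0 0 0 -1;0 -0.006 -0.005 0 0 0 -1;0 -0.006 -0.005 0 0 0 -1", "newtons": 60}}

```text
time_s: 13.38
ee_pos: [0.6081, -0.2835, 0.0793]
eef_rot: [2.364, 2.068, 0.001]
force: [-0.2, -0.3, -4.5]
finger_gap: 0.0149
finger_force: 57.6
```

```bash
python3 look.py 2 w7.png; python3 - <<'E'
from h import *
f=np.load('last.npy',allow_pickle=True).item()
g=cv2.cvtColor(f['pixels'],cv2.COLOR_RGB2HSV)
m=cv2.inRange(g,(8,110,60),(90,255,255)); m[:228]=0;m[262:]=0; m[:,:150]=0; m[:,380:]=0
for v in (235,245,252): 
    k=np.where(m[v])[0]; print(v,k.min(),k.max(),[round(float(onz(f,k2,v,.042)[:2]@LX-.4908),4) for k2 in (k.min()-.5,k.max()+.5)])
E
```

```text
13.375 [ 0.6081 -0.2835  0.0793] [-0.2 -0.3 -4.5] 0.0149 57.63100464362651
rel x,y 0.14946109472125613 8.044265498166614e-05
[([247, 229, 48, 64, 1877], [272.9, 259.2])]
post top expected up/down [276.6 265.5] [276.8 256.7] [276.7 290.3] [276.9 280.4]
235 196 318 [0.0911, 0.174]
245 197 317 [0.0912, 0.1736]
252 198 317 [0.0914, 0.1738]
```

View pics/w7.png

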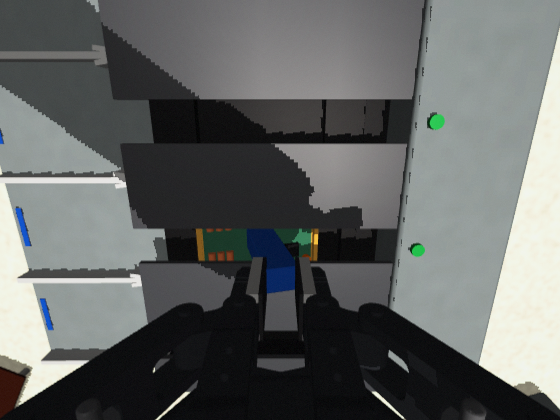

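The module is still gripped with a forward lean of about 12.5°. I pitch the tool back to level it and move on 4 mm.

{"method": "send_rows", "body": {"plan": "0 0 -0.002 -0.05 0 0 -1;0 0 -0.002 -0.1 0 0 -1;0 0 -0.002 -0.14 0 0 -1;0 0.004 -0.002 -0.14 0 0 -1;0 0.008 -0.002 -0.14 0 0 -1;0 0.008 -0.002 -0.14 0 0 -1"}}

```text
time_s: 14.18
ee_pos: [0.6129, -0.2843, 0.081]
eef_rot: [2.233, 1.955, 0.216]
force: [0.1, 0.4, -3.1]
finger_gap: 0.0146
finger_force: 57.7
```

```bash
cat > rim.py <<'E'
from h import *
import sys
# board edges seen in the slot of lane L, near the tool -> rel x at height z
L=int(sys.argv[1]); z=float(sys.argv[2]); f=np.load('last.npy',allow_pickle=True).item(); s=bot.read_state(); r=s['ee_pos'][:2]@LX-.4908
g=cv2.cvtColor(f['pixels'],cv2.COLOR_RGB2HSV); m=cv2.inRange(g,(8,110,60),(90,255,255))
for yo in (.002,.005,.008):
    pts=[proj(f,(*((.4908+q)*LX+(-.0487-.076*L+yo)*LY),.04)) for q in (r-.075,r+.06)]
    v=int(round((pts[0][1]+pts[1][1])/2)); a,b=int(pts[0][0]),int(pts[1][0]); k=np.where(m[v,a:b])[0]+a
    if len(k): e=[float(onz(f,q,v,z)[:2]@LX-.4908) for q in (k.min()-.5,k.max()+.5)]; print(v,k.min(),k.max(),np.round(e,4),'mid',round(sum(e)/2,4))
E
python3 look.py 2 w8.png; python3 rim.py 2 .042
```

```text
14.175 [ 0.6129 -0.2843  0.081 ] [ 0.1  0.4 -3.1] 0.0146 57.74013875517994
rel x,y 0.15431896984805937 -6.14181396781377e-05
[([247, 229, 48, 65, 1734], [274.2, 260.2])]
post top expected up/down [284.7 263.8] [280.3 255.4] [284.6 288.4] [280.3 278.9]
234 195 317 [0.1053 0.1883] mid 0.1468
229 283 317 [0.1631 0.1882] mid 0.1756
225 303 317 [0.1772 0.1881] mid 0.1826
```

{"method": "send_rows", "body": {"plan": "0 -0.008 -0.002 -0.06 0 0 -1;0 -0.0176 -0.004 -0.12 0 0 -1;0 -0.0176 -0.004 -0.12 0 0 -1;0 -0.0176 -0.004 -0.12 0 0 -1"}}

```text
time_s: 14.72
ee_pos: [0.6025, -0.2839, 0.081]
eef_rot: [2.115, 1.847, 0.383]
force: [2.0, 0.2, -1.3]
finger_gap: 0.0145
finger_force: 58.0
```

```bash
python3 look.py 2 w9.png; python3 rim.py 2 .042
```

```text
14.725 [ 0.6025 -0.2839  0.081 ] [ 2.   0.2 -1.3] 0.0145 58.023031926713884
rel x,y 0.14391884776214736 -0.0009823524256773464
[([248, 227, 47, 67, 1790], [274.6, 259.7])]
post top expected up/down [291.4 261.4] [283.3 253.7] [291.2 286.1] [283.3 277.2]
235 236 318 [0.1274 0.1896] mid 0.1585
231 276 318 [0.1555 0.1895] mid 0.1725
227 273 318 [0.1533 0.1893] mid 0.1713
```

View pics/w9.png

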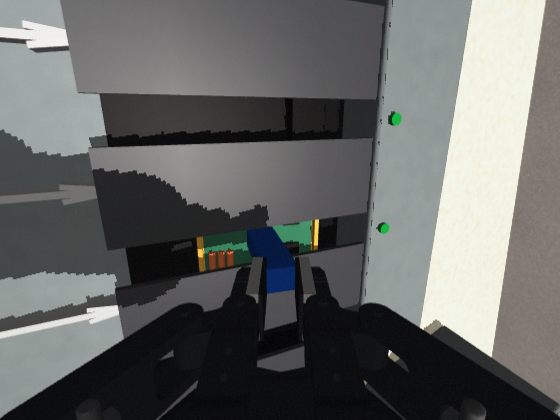

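```bash
python3 - <<'E'
from h import *
f=np.load('last.npy',allow_pickle=True).item()
for z in (.038,.044):
  e=[float(onz(f,u,v,z)[:2]@LX-.4908) for u,v in ((197,247),(318,235))]; print(z,e,sum(e)/2)
print('recess end',onz(f,337,228,.02)[:2]@LX-.4908, 'lane1', onz(f,290,115,.02)[:2]@LX-.4908)
Rt=rot(bot.read_state()['eef_rot']); print(Rt[:,1].round(3),'pitch',np.degrees(np.arcsin(Rt[2,1])).round(1))
T=Rt.T@np.array([*LX,0]); print('unit fwd in tool',T.round(3),'up',Rt[2].round(3))
E
```

```text
0.038 [0.1031428671317971, 0.19154690587705236] 0.14734488650442473
0.044 [0.10241483821181274, 0.18796930336115714] 0.14519207078648494
recess end 0.22047943225083133 lane1 0.1761731483597413
[ 0.909 -0.124  0.398] pitch 23.4
unit fwd in tool [0.003 0.917 0.398] up [-0.     0.398 -0.917]
```

Held near level, centre ≈0.147. Move on 2 mm and release.

{"method": "send_rows", "body": {"plan": "0 0.003 0.003 0 0 0 -1;0 0.003 0.003 0 0 0 -0.6;0 0.003 0.003 0 0 0 -0.3;0 0.003 0.003 0 0 0 0;0 0.003 0.003 0 0 0 0;0 0.003 0.003 0 0 0 0"}}

```text
time_s: 15.52
ee_pos: [0.6044, -0.2836, 0.0803]
eef_rot: [2.115, 1.849, 0.383]
force: [0.2, -1.6, 0.5]
finger_gap: 0.0427
finger_force: 0.0
```

```bash
python3 look.py 2 w10.png; python3 - <<'E'
from h import *
f=np.load('last.npy',allow_pickle=True).item()
g=cv2.cvtColor(f['pixels'],cv2.COLOR_RGB2HSV); m=cv2.inRange(g,(8,110,60),(90,255,255)); m[:,:150]=0;m[:,360:]=0; b=cv2.inRange(g,(100,100,60),(125,255,255))
for v in range(220,300,8):
    k=np.where(m[v])[0]; q=np.where(b[v,230:330])[0]+230; print(v,(k.min(),k.max()) if len(k) else '',(q.min(),q.max()) if len(q) else '')
for n,z in (('flat',.03),('up',.04)):
  for yo in (.008,0): print(n,yo,[np.round(proj(f,(*((.4908+.149+q)*LX+(-.2007+yo)*LY),z)),0).tolist() for q in (-.042,.042)])
for z in (.088,.098): print('post top',z,[np.round(proj(f,(*((.4908+.149+q)*LX+(-.2007+yo)*LY),z)),0).tolist() for q in (-.009,.009) for yo in (.007,-.007)])
go(*bot.read_state()['ee_pos'],YAW)
E
```

```text
15.525 [ 0.6044 -0.2836  0.0803] [ 0.2 -1.6  0.5] 0.0427 0.0
rel x,y 0.14580889776318018 -0.00043717318666730565
[([251, 228, 56, 54, 1529], [283.1, 253.9])]
post top expected up/down [291.9 263. ] [283.8 255.1] [291.7 287.6] [283.8 278.7]
220  
228 (np.int64(276), np.int64(309)) (np.int64(272), np.int64(275))
236 (np.int64(224), np.int64(309)) (np.int64(255), np.int64(284))
244 (np.int64(196), np.int64(308)) (np.int64(256), np.int64(293))
252 (np.int64(196), np.int64(308)) (np.int64(264), np.int64(303))
260 (np.int64(197), np.int64(251)) (np.int64(277), np.int64(306))
268 (np.int64(198), np.int64(204)) (np.int64(267), np.int64(306))
276  (np.int64(277), np.int64(302))
284  
292  
flat 0.008 [[197.0, 228.0], [311.0, 212.0]]
flat 0 [[198.0, 239.0], [311.0, 223.0]]
up 0.008 [[200.0, 233.0], [318.0, 216.0]]
up 0 [[201.0, 245.0], [317.0, 227.0]]
post top 0.088 [[279.0, 256.0], [279.0, 280.0], [309.0, 250.0], [309.0, 273.0]]
post top 0.098 [[287.0, 264.0], [287.0, 289.0], [318.0, 258.0], [317.0, 282.0]]
go [0. 0. 0.] [ 0.26   0.    -0.001] cur yaw -7.7 tcp [ 0.6043 -0.2836  0.0803] j [ 0.47  0.62 -0.06  2.12 -1.34  0.08  1.62]
```

Edges at 196–308 and the post top's lower edge at v≈280 match a module lying flat in the recess, so module A is seated. I straighten up and rise.

{"method": "send_rows", "body": {"plan": "0 0.02 -0.046 0 0 0 0;0 0.048 -0.11 0.1 0 0 0;0 0.08 -0.18 0.2 0 0 0;0 0.095 -0.22 0.26 0 0 0;0 0.095 -0.22 0.26 0 0 0"}}

```text
time_s: 16.2
ee_pos: [0.61, -0.2835, 0.2033]
eef_rot: [2.353, 2.069, 0.001]
force: [0.4, 0.0, -0.4]
finger_gap: 0.0426
finger_force: 0.0
```

```bash
python3 look.py 2 w11.png; python3 - <<'E'
from h import *
f=np.load('last.npy',allow_pickle=True).item()
B=blobs(f,(100,100,60),(125,255,255),100)[0]; print([b for b in B])
g=cv2.cvtColor(f['pixels'],cv2.COLOR_RGB2GRAY).astype(int)
for L in (0,1):
  for yo in (-.004,0,.004):
    a,b=[proj(f,(*((.4908+q)*LX+(-.0487-.076*L+yo)*LY),.02)) for q in (.06,.215)]
    t=np.linspace(0,1,400); px=g[np.clip(np.round(a[1]+t*(b[1]-a[1])).astype(int),0,419),np.clip(np.round(a[0]+t*(b[0]-a[0])).astype(int),0,559)]
    d=px[6:]-px[:-6]; k=[i for i in range(1,len(d)-1) if abs(d[i])>8 and abs(d[i])>=abs(d[max(0,i-5):i+6]).max()]
    print(L,yo,[(round(.06+.155*(i+3)/399,4),int(d[i])) for i in k])
go(.434,.205,.2,31.3)
E
```

```text
16.2 [ 0.61   -0.2835  0.2033] [ 0.4  0.  -0.4] 0.0426 0.0
rel x,y 0.15131946504579585 0.0003323955799512113
[([269, 186, 19, 28, 480], [278.0, 200.5])]
post top expected up/down [277.6 200.2] [277.7 197.3] [277.6 215.3] [277.6 212. ]
[([76, 18, 10, 36, 165], [80.6, 35.1]), ([91, 102, 9, 31, 134], [94.7, 117.3]), ([103, 175, 9, 27, 111], [106.9, 188.0]), ([269, 186, 19, 28, 480], [278.0, 200.5])]
0 -0.004 [(0.0616, -126), (0.0724, -34), (0.0752, 34), (0.1591, -34), (0.1614, 35), (0.1901, 188), (0.201, -132), (0.2014, -132)]
0 0 [(0.0616, -120), (0.0619, -120), (0.0728, -34), (0.0752, 35), (0.1587, -35), (0.161, 36), (0.1897, 191), (0.2014, -233)]
0 0.004 [(0.0724, -30), (0.0748, 32), (0.1575, -30), (0.1579, -30), (0.1583, -30), (0.1606, 29), (0.1897, 188), (0.1901, 188), (0.2002, -179), (0.2049, 42), (0.2053, 42)]
1 -0.004 [(0.0903, -12), (0.0907, -12), (0.1354, 43), (0.1758, -52), (0.1762, -52), (0.1777, 52), (0.1781, 52)]
1 0 [(0.0616, -61), (0.0903, -9), (0.0907, -9), (0.1291, 41), (0.1295, 41), (0.1299, 41), (0.1742, -51), (0.1773, 51), (0.1777, 51), (0.1781, 51)]
1 0.004 [(0.0616, -56), (0.0903, -9), (0.0907, -9), (0.0911, -9), (0.0934, 11), (0.126, 38), (0.1762, -46), (0.1785, 49), (0.2037, -12), (0.2041, -12)]
go [ 0.9225 -0.4701 -0.0016] [ 0.001  0.002 -0.43 ] cur yaw -7.4 tcp [ 0.6075 -0.2827  0.2008] j [-0.14  0.66  0.79  1.78 -0.57  0.94  0.77]
```

Recess middles: lane 0 ≈0.117, lane 1 ≈0.134 (each pair of lines 88 mm apart, as it must be). Now the bench modules.

{"method": "send_rows", "body": {"plan": "0.92 -0.47 0 0 0 -0.43 0;0.92 -0.47 0 0 0 -0.43 0;0.92 -0.47 0 0 0 -0.43 0;0.92 -0.47 0 0 0 -0.43 0;0.92 -0.47 0 0 0 -0.43 0;0.92 -0.47 0 0 0 -0.43 0;0.92 -0.47 0 0 0 -0.43 0;0.92 -0.47 0 0 0 -0.43 0;0.92 -0.47 0 0 0 -0.43 0;0.92 -0.47 0 0 0 -0.43 0;0.92 -0.47 0 0 0 -0.43 0;0.92 -0.47 0 0 0 -0.43 0"}}

```text
time_s: 17.75
ee_pos: [0.4334, 0.2016, 0.2]
eef_rot: [1.552, 2.731, -0.0]
force: [0.5, -0.1, 0.1]
finger_gap: 0.0429
finger_force: 0.0
```

```bash
python3 - <<'E'
from h import *
show(); f=frame('wrist'); save(f,'w12.png'); np.save('last.npy',f,allow_pickle=True)
print(blobs(f,(100,100,60),(125,255,255),100)[0])
u,v=np.round(proj(f,(.434,.205,.02))).astype(int); print(u,v)
print(gold(f,(max(0,u-110),max(0,v-110),u+110,min(420,v+70)),.02))
go(.434,.205,.2,31.3)
E
```

```text
17.75 [0.4334 0.2016 0.2   ] [ 0.5 -0.1  0.1] 0.0429 0.0
[([399, 77, 22, 27, 363], [409.4, 90.1]), ([428, 173, 78, 67, 1880], [464.0, 206.9]), ([273, 195, 19, 14, 255], [282.4, 201.6]), ([364, 280, 68, 36, 1049], [389.6, 298.5])]
283 187
((0.4345, 0.2037), 0.0834, 0.0594, 'long axis', 30.9)
go [ 0.0047  0.0042 -0.    ] [ 0.     0.    -0.006] cur yaw 30.8 tcp [0.4334 0.2019 0.2   ] j [-1.07  0.38  0.7   2.19 -0.38  0.7   0.43]
```

{"method": "send_rows", "body": {"plan": "0.003 0.003 0.1 0 0 0 0;0.003 0.003 0.2 0 0 0 -0.1;0.003 0.003 0.25 0 0 0 -0.1;0.003 0.003 0.284 0 0 0 -0.1;0.003 0.003 0.284 0 0 0 -0.1;0.003 0.003 0.284 0 0 0 -1;0.003 0.003 0.284 0 0 0 -1;0.003 0.003 0.284 0 0 0 -1;0.003 0.003 0.284 0 0 0 -1;0.003 0.003 0.23 0 0 0 -1;0.003 0.003 0.18 0 0 0 -1;0.003 0.003 0.18 0 0 0 -1", "newtons": 60}}

```text
time_s: 19.3
ee_pos: [0.4342, 0.207, 0.1109]
eef_rot: [1.544, 2.734, 0.005]
force: [1.0, -1.1, -3.8]
finger_gap: 0.0153
finger_force: 59.2
```

```bash
python3 - <<'E'
from h import *
show(); f=frame('wrist'); s=bot.read_state(); print(gold(f,(190,140,380,300),s['ee_pos'][2]-.037))
for r,z in ((-.005,.12),): p=(.4908+r)*LX+(-.0487-.076)*LY; go(*p,z,YAW)
E
```

```text
19.3 [0.4342 0.207  0.1109] [ 1.  -1.1 -3.8] 0.0153 59.21817770612165
((0.4333, 0.2075), 0.0831, 0.0624, 'long axis', 31.0)
go [-0.7085 -0.3532 -0.0207] [ 0.001 -0.     0.43 ] cur yaw 31.1 tcp [0.4334 0.2067 0.11  ] j [-0.94  0.52  0.54  2.25 -0.57  0.5   0.6 ]
```

{"method": "send_rows", "body": {"plan": "-0.1 -0.05 -0.02 0 0 0.06 -1;-0.22 -0.11 -0.02 0 0 0.15 -1;-0.34 -0.17 -0.02 0 0 0.25 -1;-0.46 -0.23 -0.02 0 0 0.35 -1;-0.58 -0.29 -0.02 0 0 0.43 -1;-0.66 -0.33 -0.02 0 0 0.43 -1;-0.7085 -0.353 -0.02 0 0 0.43 -1;-0.7085 -0.353 -0.02 0 0 0.43 -1;-0.7085 -0.353 -0.02 0 0 0.43 -1"}}

```text
time_s: 20.48
ee_pos: [0.4636, -0.1869, 0.1187]
eef_rot: [-2.362, -2.066, 0.001]
force: [-0.7, 0.3, -1.9]
finger_gap: 0.0153
finger_force: 59.2
```

```bash
python3 look.py 1 w13.png; python3 - <<'E'
from h import *
f=np.load('last.npy',allow_pickle=True).item(); s=bot.read_state(); print(gold(f,(190,140,380,300),s['ee_pos'][2]-.037))
for z in (.080,): p=(.4908-.005)*LX+(-.0487-.076)*LY; go(*p,z,YAW)
E
```

```text
20.475 [ 0.4636 -0.1869  0.1187] [-0.7  0.3 -1.9] 0.0153 59.218568950964254
rel x,y -0.006516036635270117 0.0007477389926367067
[([265, 228, 32, 65, 1771], [280.1, 260.7])]
post top expected up/down [277.5 237.1] [277.7 231.4] [277.6 257.8] [277.7 251.2]
((0.4625, -0.1857), 0.0627, 0.0828, 'long axis', 172.5)
go [-0.0024  0.003   0.0778] [-0.002 -0.001  0.   ] cur yaw -7.6 tcp [ 0.4638 -0.1865  0.1189] j [-0.2   0.56  0.68  2.21 -0.65  0.59  0.84]
```

{"method": "send_rows", "body": {"plan": "-0.004 0.003 0.03 0 0 0 -1;-0.004 0.003 0.06 0 0 0 -1;-0.004 0.003 0.075 0 0 0 -1;-0.004 0.003 0.075 0 0 0 -1;-0.004 0.02 0.075 0 0 0 -1;-0.004 0.04 0.075 0 0 0 -1;-0.004 0.06 0.075 0 0 0 -1;-0.004 0.08 0.075 0 0 0 -1;-0.004 0.1 0.075 0 0 0 -1;-0.004 0.12 0.075 0 0 0 -1;-0.004 0.12 0.075 0 0 0 -1"}}

```text
time_s: 21.9
ee_pos: [0.5386, -0.2052, 0.0908]
eef_rot: [2.346, 2.048, 0.022]
force: [9.4, -0.8, 26.7]
finger_gap: -0.0
finger_force: 23.7
```

```bash
python3 look.py 1 w14.png; python3 rim.py 1 .042
```

```text
21.9 [ 0.5386 -0.2052  0.0908] [ 9.4 -0.8 26.7] -0.0 23.71161055751145
rel x,y 0.07018849899264801 -0.0075119826507625415
[([201, 224, 100, 47, 2514], [243.8, 246.8])]
post top expected up/down [277.2 242.5] [276.9 235.3] [277.4 266.6] [277.  258.3]
217 173 257 [-0.0044  0.0544] mid 0.025
213 185 257 [0.0041 0.0545] mid 0.0293
208 251 257 [0.0498 0.0546] mid 0.0522
```

View pics/w14.png

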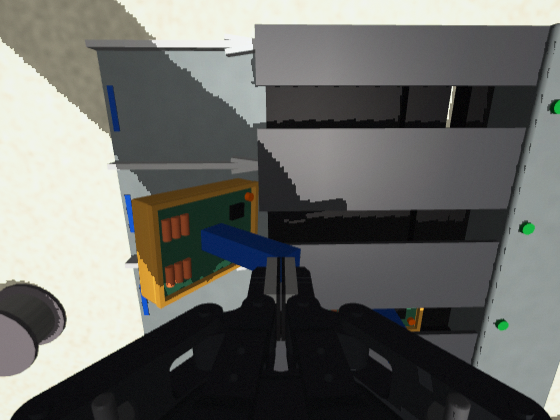

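The grip slackened: the module stands tipped on its nose at the cover edge, its post leaning forward under the shut fingers. I rise straight up.

{"method": "send_rows", "body": {"plan": "0 -0.005 -0.03 0 0 0 -1;0 -0.01 -0.08 0 0 0 -1;0 -0.02 -0.16 0 0 0 -1;0 -0.06 -0.25 0 0 0 -0.1;0 -0.06 -0.25 0 0 0 -0.1;0 -0.06 -0.25 0 0 0 -0.1"}}

```text
time_s: 22.7
ee_pos: [0.4941, -0.1942, 0.2075]
eef_rot: [-2.365, -2.068, -0.001]
force: [0.5, -0.4, -0.2]
finger_gap: 0.0384
finger_force: 0.0
```

```bash
python3 look.py 1 w15.png; python3 - <<'E'
from h import *
f=np.load('last.npy',allow_pickle=True).item()
print(blobs(f,(100,100,60),(125,255,255),80)[0])
for z in (.04,): 
  q=gold(f,(150,100,340,300),z); print(q, [np.array(q[0])@LX-.4908,np.array(q[0])@LY+.0487+.076])
E
```

```text
22.7 [ 0.4941 -0.1942  0.2075] [ 0.5 -0.4 -0.2] 0.0384 0.0
rel x,y 0.024667330635579354 -0.0024367182462480957
[([239, 185, 23, 28, 480], [250.0, 199.4])]
post top expected up/down [278.3 196.6] [278.4 193.9] [278.4 211.6] [278.5 208.5]
[([215, 102, 5, 30, 122], [217.1, 116.5]), ([239, 185, 23, 28, 480], [250.0, 199.4]), ([223, 236, 5, 24, 88], [225.0, 247.5]), ([384, 252, 30, 30, 469], [400.6, 267.5])]
((0.466, -0.1897), 0.0631, 0.0837, 'long axis', 170.0) [np.float64(-0.003804521011005424), np.float64(-0.0017021101258984234)]
```

The module fell back flat on the landing at rel (−0.004, −0.002). I regrip it there.

```bash
python3 - <<'E'
from h import *
p=(.4908-.0038)*LX+(-.0487-.076-.0017)*LY; go(*p,.078,YAW)
E
```

```text
go [ 0.001  -0.0563  0.2578] [-0.001 -0.    -0.001] cur yaw -7.7 tcp [ 0.4939 -0.194   0.2069] j [-0.32  0.48  0.83  2.08 -0.5   0.79  0.69]
```

{"method": "send_rows", "body": {"plan": "0.001 -0.056 0.06 0 0 0 -0.1;0.001 -0.056 0.15 0 0 0 -0.1;0.001 -0.056 0.22 0 0 0 -0.1;0.001 -0.056 0.257 0 0 0 -0.1;0.001 -0.056 0.257 0 0 0 -0.1;0.001 -0.056 0.257 0 0 0 -0.1;0.001 -0.056 0.257 0 0 0 -1;0.001 -0.056 0.257 0 0 0 -1;0.001 -0.056 0.257 0 0 0 -1;0.001 -0.056 0.257 0 0 0 -1;0.001 -0.056 0.252 0 0 0 -1;0.001 -0.056 0.252 0 0 0 -1", "newtons": 90}}

```text
time_s: 24.25
ee_pos: [0.4663, -0.1901, 0.0813]
eef_rot: [-2.365, -2.068, 0.0]
force: [0.0, -0.6, -2.8]
finger_gap: 0.0128
finger_force: 88.1
```

```bash
python3 look.py 1 w16.png; python3 - <<'E'
from h import *
f=np.load('last.npy',allow_pickle=True).item()
for z in (.042,): 
  q=gold(f,(190,140,380,300),z); print(q, [np.array(q[0])@LX-.4908,np.array(q[0])@LY+.0487+.076])
E
```

```text
24.25 [ 0.4663 -0.1901  0.0813] [ 0.  -0.6 -2.8] 0.0128 88.13149589463137
rel x,y -0.003452960851116793 -0.0020530794852262474
[([265, 223, 32, 64, 1626], [280.3, 255.1])]
post top expected up/down [276.6 259.8] [276.8 251.4] [276.7 284.6] [276.9 275. ]
((0.4655, -0.1875), 0.064, 0.0836, 'long axis', 170.9) [np.float64(-0.004591092839696831), np.float64(0.0004124358675264145)]
```

{"method": "send_rows", "body": {"plan": "0.001 0 0 0 0 -0.015 -1;0.001 0.015 0 0 0 -0.015 -1;0.001 0.035 0 0 0 -0.015 -1;0.001 0.055 0 0 0 -0.015 -1;0.001 0.075 0 0 0 -0.015 -1;0.001 0.095 0 0 0 -0.015 -1;0.001 0.115 0 0 0 -0.015 -1;0.001 0.135 0 0 0 -0.015 -1;0.001 0.155 0 0 0 -0.015 -1;0.001 0.175 0 0 0 -0.015 -1;0.001 0.19 0 0 0 -0.015 -1;0.001 0.19 0 0 0 -0.015 -1"}}

```text
time_s: 25.8
ee_pos: [0.5614, -0.2027, 0.0814]
eef_rot: [2.34, 2.096, 0.0]
force: [-0.5, 0.4, -3.0]
finger_gap: 0.0131
finger_force: 88.2
```

```bash
python3 look.py 1 w17.png; python3 rim.py 1 .042; python3 -c "
from h import *
p=(.4908+.1345)*LX+(-.0487-.076-.001)*LY; go(*p,.0805,YAW+1.5)"
```

```text
25.8 [ 0.5614 -0.2027  0.0814] [-0.5  0.4 -3. ] 0.0131 88.16968705505133
rel x,y 0.09242894032367666 -0.0019888400995401873
[([265, 225, 31, 62, 1599], [280.2, 255.7])]
post top expected up/down [277.  259.8] [277.2 251.4] [276.5 284.5] [276.7 275. ]
229 218 341 [0.0486 0.1326] mid 0.0906
224 218 224 [0.0487 0.0534] mid 0.0511
220 218 224 [0.0488 0.0535] mid 0.0512
go [0.     0.0858 0.0017] [-0.    -0.    -0.002] cur yaw -6.3 tcp [ 0.5605 -0.2026  0.0813] j [-0.16  0.71  0.63  2.02 -0.7   0.64  0.83]
```

{"method": "send_rows", "body": {"plan": "0.001 0.02 0 0 0 0 -1;0.001 0.04 0 0 0 0 -1;0.001 0.06 0 0 0 0 -1;0.001 0.076 0.001 0 0 0 -1;0.001 0.087 0.001 0 0 0 -1;0.001 0.087 0.001 0 0 0 -1;0.001 0.087 0.001 0 0 0 -1;0.001 0.087 0.001 0 0 0 -0.45;0.001 0.087 0.001 0 0 0 -0.3;0.001 0.087 0.001 0 0 0 -0.3;0.001 0.087 0.001 0 0 0 -0.3"}}

```text
time_s: 27.22
ee_pos: [0.604, -0.2071, 0.0812]
eef_rot: [2.341, 2.095, 0.0]
force: [0.0, -0.2, -0.2]
finger_gap: 0.03
finger_force: 0.0
```

```bash
python3 look.py 1 w18.png; python3 rim.py 1 .04;python3 rim.py 1 .03
```

```text
27.225 [ 0.604  -0.2071  0.0812] [ 0.  -0.2 -0.2] 0.03 0.0
rel x,y 0.13524450788116438 -0.0006602047361761038
[([263, 227, 33, 50, 1430], [279.0, 252.8]), ([287, 328, 29, 42, 857], [299.0, 348.0])]
post top expected up/down [277.  262.4] [277.2 253.9] [276.5 287.1] [276.7 277.4]
231 222 337 [0.0937 0.1731] mid 0.1334
226 221 227 [0.0932 0.0979] mid 0.0955
231 222 337 [0.0917 0.1752] mid 0.1335
226 221 227 [0.0912 0.0962] mid 0.0937
```

Post top's lower edge at v=277 and an 83.5 mm rim at z=0.03 mean it has dropped flat. Now the last module.

```bash
python3 -c "
from h import *
go(.437,.353,.2,-31)"
```

```text
go [ 1.0763 -0.4554 -0.238 ] [ 0.    -0.     0.274] cur yaw -6.3 tcp [ 0.6039 -0.207   0.0811] j [-0.16  0.75  0.64  1.92 -0.69  0.7   0.79]
```

{"method": "send_rows", "body": {"plan": "0 0 -0.12 0 0 0 -0.3;0 0 -0.238 0 0 0 -0.1;0.99 -0.42 -0.238 0 0 0.274 -0.1;0.99 -0.42 -0.238 0 0 0.274 -0.1;0.99 -0.42 -0.238 0 0 0.274 -0.1;0.99 -0.42 -0.238 0 0 0.274 -0.1;0.99 -0.42 -0.238 0 0 0.274 -0.1;0.99 -0.42 -0.238 0 0 0.274 -0.1;0.99 -0.42 -0.238 0 0 0.274 -0.1;0.99 -0.42 -0.238 0 0 0.274 -0.1;0.99 -0.42 -0.238 0 0 0.274 -0.1;0.99 -0.42 -0.238 0 0 0.274 -0.1"}}

```text
time_s: 28.78
ee_pos: [0.4482, 0.3124, 0.1993]
eef_rot: [-2.727, -1.558, 0.001]
force: [0.2, 0.4, 0.5]
finger_gap: 0.0385
finger_force: 0.0
```

```bash
python3 - <<'E'
from h import *
show(); f=frame('wrist'); save(f,'w20.png')
print(blobs(f,(100,100,60),(125,255,255),100)[0])
u,v=np.round(proj(f,(.437,.353,.02))).astype(int); print(u,v)
print(gold(f,(max(0,u-130),max(0,v-110),u+130,min(420,v+110)),.02)); go(.437,.353,.2,-31)
E
```

```text
28.775 [0.4482 0.3124 0.1993] [0.2 0.4 0.5] 0.0385 0.0
[([391, 81, 98, 85, 2004], [432.1, 127.6]), ([282, 152, 20, 16, 318], [291.4, 159.5]), ([447, 202, 85, 61, 2036], [489.6, 232.6])]
254 162
((0.4761, 0.3411), 0.06, 0.0835, 'long axis', 148.7)
go [ 0.0623 -0.0653 -0.0007] [0.    0.    0.002] cur yaw -30.8 tcp [0.4491 0.3096 0.1997] j [-1.39  0.6   1.03  2.06 -0.68  0.87 -0.5 ]
```

The module was knocked aside and is now at (0.476, 0.341), orientation unchanged.

```bash
python3 - <<'E'
from h import *
f=frame('wrist'); print(onz(f,291.5,154,.078).round(4)); go(.4758,.341,.058,-31.3)
E
```

```text
[0.4796 0.3437 0.078 ]
go [0.084  0.0104 0.2839] [0.    0.    0.004] cur yaw -31.0 tcp [0.4497 0.3078 0.1999] j [-1.39  0.6   1.04  2.06 -0.68  0.87 -0.5 ]
```

{"method": "send_rows", "body": {"plan": "0.084 0.01 0.05 0 0 0.004 -0.1;0.084 0.01 0.12 0 0 0.004 -0.1;0.084 0.01 0.12 0 0 0.004 -0.1;0.084 0.01 0.12 0 0 0.004 -0.1;0.084 0.01 0.12 0 0 0.004 -0.1"}}

```text
time_s: 29.5
ee_pos: [0.4767, 0.341, 0.1415]
eef_rot: [-2.74, -1.536, -0.004]
force: [-0.6, -0.8, -0.1]
finger_gap: 0.0386
finger_force: 0.0
```

```bash
python3 - <<'E'
from h import *
show(); f=frame('wrist'); save(f,'w21.png')
print(blobs(f,(100,100,60),(125,255,255),100)[0])
print(proj(f,(.476,.3411,.078))); print(gold(f,(180,80,390,300),.02)); go(.476,.3411,.058,-31.3)
E
```

```text
29.5 [0.4767 0.341  0.1415] [-0.6 -0.8 -0.1] 0.0386 0.0
[([454, 122, 58, 41, 956], [485.7, 141.3]), ([396, 165, 65, 53, 1646], [423.8, 190.6]), ([269, 214, 23, 16, 361], [279.8, 221.5]), ([462, 255, 98, 67, 2548], [511.4, 287.9])]
(np.float64(280.98075661861736), np.float64(223.5458139430324))
((0.4766, 0.3421), 0.06, 0.084, 'long axis', 148.6)
go [-0.0011 -0.0007  0.1667] [ 0.    -0.001 -0.001] cur yaw -31.4 tcp [0.4765 0.3413 0.1414] j [-1.31  0.71  0.93  2.01 -0.79  0.82 -0.46]
```

Aligned with the post; grip and lift.

{"method": "send_rows", "body": {"plan": "0 0 0.06 0 0 0 -0.1;0 0 0.12 0 0 0 -0.1;0 0 0.167 0 0 0 -0.1;0 0 0.167 0 0 0 -0.1;0 0 0.167 0 0 0 -1;0 0 0.167 0 0 0 -1;0 0 0.167 0 0 0 -1;0 0 0.167 0 0 0 -1;0 0 0.12 0 0 0 -1;0 0 0.04 0 0 0 -1;0 0 0.04 0 0 0 -1", "newtons": 90}}

```text
time_s: 30.92
ee_pos: [0.4775, 0.3424, 0.1224]
eef_rot: [-2.739, -1.538, -0.009]
force: [0.6, 0.5, -2.2]
finger_gap: 0.0137
finger_force: 88.5
```

```bash
python3 - <<'E'
from h import *
show(); f=frame('wrist'); s=bot.read_state(); print(gold(f,(190,140,380,300),s['ee_pos'][2]-.037))
p=(.4908-.005)*LX+(-.0487)*LY; go(*p,.125,YAW)
E
```

```text
30.925 [0.4775 0.3424 0.1224] [ 0.6  0.5 -2.2] 0.0137 88.46681736409664
((0.4781, 0.3438), 0.0614, 0.0841, 'long axis', 148.6)
go [-0.7778  0.4715 -0.01  ] [ 0.001 -0.001 -0.264] cur yaw -31.3 tcp [0.4759 0.3423 0.1208] j [-1.29  0.73  0.89  2.03 -0.83  0.79 -0.44]
```

{"method": "send_rows", "body": {"plan": "-0.08 0.048 -0.01 0 0 0 -1;-0.18 0.11 -0.01 0 0 -0.05 -1;-0.28 0.17 -0.01 0 0 -0.12 -1;-0.38 0.23 -0.01 0 0 -0.2 -1;-0.48 0.29 -0.01 0 0 -0.264 -1;-0.58 0.35 -0.01 0 0 -0.264 -1;-0.68 0.412 -0.01 0 0 -0.264 -1;-0.74 0.448 -0.01 0 0 -0.264 -1;-0.778 0.4715 -0.01 0 0 -0.264 -1;-0.778 0.4715 -0.01 0 0 -0.264 -1;-0.778 0.4715 -0.01 0 0 -0.264 -1"}}

```text
time_s: 32.35
ee_pos: [0.4738, -0.1116, 0.1241]
eef_rot: [-2.36, -2.069, 0.001]
force: [-0.1, 0.2, -3.1]
finger_gap: 0.0141
finger_force: 88.5
```

```bash
python3 look.py 0 w22.png; python3 - <<'E'
from h import *
f=np.load('last.npy',allow_pickle=True).item(); s=bot.read_state(); q=gold(f,(190,140,380,300),s['ee_pos'][2]-.037); print(q, np.array(q[0])@LX-.4908,np.array(q[0])@LY+.0487)
p=(.4908-.005)*LX+(-.0487)*LY; go(*p,.0805,YAW)
E
```

```text
32.35 [ 0.4738 -0.1116  0.1241] [-0.1  0.2 -3.1] 0.0141 88.49514975096099
rel x,y -0.006437596210153829 0.0007134111121728515
[([267, 264, 28, 25, 681], [280.5, 275.9])]
post top expected up/down [277.6 233.9] [277.8 228.5] [277.6 254.1] [277.8 247.8]
((0.4736, -0.1086), 0.0631, 0.083, 'long axis', 172.9) -0.00699727615494633 0.0036906187544557684
go [-0.0021  0.0026  0.0874] [-0.001 -0.001  0.001] cur yaw -7.5 tcp [ 0.474  -0.1114  0.1242] j [-0.38  0.55  0.71  2.23 -0.66  0.59  0.71]
```

{"method": "send_rows", "body": {"plan": "-0.004 0.003 0.03 0 0 0 -1;-0.004 0.003 0.06 0 0 0 -1;-0.004 0.003 0.085 0 0 0 -1;-0.004 0.003 0.085 0 0 0 -1;-0.004 0.003 0.085 0 0 0 -1"}}

```text
time_s: 33.02
ee_pos: [0.4758, -0.1157, 0.0824]
eef_rot: [2.364, 2.069, -0.0]
force: [0.3, 1.1, -3.0]
finger_gap: 0.0137
finger_force: 88.5
```

```bash
python3 look.py 0 w23.png; python3 - <<'E'
from h import *
f=np.load('last.npy',allow_pickle=True).item(); s=bot.read_state(); q=gold(f,(190,140,380,300),.042); print(q, np.array(q[0])@LX-.4908,np.array(q[0])@LY+.0487)
E
```

```text
33.025 [ 0.4758 -0.1157  0.0824] [ 0.3  1.1 -3. ] 0.0137 88.51473126676865
rel x,y -0.0038440547328073005 -0.0030561380678032143
[([267, 264, 28, 25, 683], [280.5, 275.8])]
post top expected up/down [276.6 257. ] [276.9 248.9] [276.7 281.8] [277.  272.4]
((0.4757, -0.1141), 0.064, 0.0846, 'long axis', 173.0) -0.0041883133740039935 -0.0014833282973877593
```

{"method": "send_rows", "body": {"plan": "0.005 0.005 0.001 0 0 0 -1;0.005 0.02 0.001 0 0 0 -1;0.005 0.04 0.001 0 0 0 -1;0.005 0.06 0.001 0 0 0 -1;0.005 0.08 0.001 0 0 0 -1;0.005 0.1 0.001 0 0 0 -1;0.005 0.12 0.001 0 0 0 -1;0.005 0.14 0.001 0 0 0 -1;0.005 0.16 0.001 0 0 0 -1;0.005 0.18 0.001 0 0 0 -1;0.005 0.18 0.001 0 0 0 -1"}}

```text
time_s: 34.45
ee_pos: [0.5666, -0.125, 0.082]
eef_rot: [2.362, 2.069, 0.001]
force: [-0.2, -0.4, -3.2]
finger_gap: 0.0135
finger_force: 88.5
```

```bash
python3 look.py 0 w24.png; python3 rim.py 0 .042
```

```text
34.45 [ 0.5666 -0.125   0.082 ] [-0.2 -0.4 -3.2] 0.0135 88.51063556503505
rel x,y 0.08735163068160379 -0.00027308436992456303
[([265, 228, 31, 61, 1618], [280.3, 258.4])]
post top expected up/down [276.7 262.5] [276.9 254. ] [276.8 287. ] [277.  277.4]
231 219 342 [0.0441 0.1285] mid 0.0863
227 219 342 [0.0443 0.1283] mid 0.0863
223 219 232 [0.0444 0.0539] mid 0.0492
```

Module centre 0.0863; 31 mm to go (0.061), then release.

{"method": "send_rows", "body": {"plan": "0 0.02 0 0 0 0 -1;0 0.04 0 0 0 0 -1;0 0.054 0.001 0 0 0 -1;0 0.061 0.001 0 0 0 -1;0 0.061 0.001 0 0 0 -1;0 0.061 0.001 0 0 0 -1;0 0.061 0.001 0 0 0 -0.45;0 0.061 0.001 0 0 0 -0.3;0 0.061 0.001 0 0 0 -0.3;0 0.061 0.001 0 0 0 -0.3"}}

```text
time_s: 35.75
ee_pos: [0.5957, -0.1289, 0.0816]
eef_rot: [2.363, 2.069, 0.0]
force: [0.8, 0.2, -1.0]
finger_gap: 0.0296
finger_force: 0.0
```

```bash
python3 look.py 0 w25.png; python3 rim.py 0 .04;python3 rim.py 0 .03
```

```text
35.75 [ 0.5957 -0.1289  0.0816] [ 0.8  0.2 -1. ] 0.0296 0.0
rel x,y 0.11673327754191654 -0.00032034707648911226
[([263, 228, 33, 48, 1417], [278.9, 253.0]), ([293, 328, 30, 41, 800], [306.3, 347.4])]
post top expected up/down [276.6 262.7] [276.9 254.2] [276.7 287.3] [277.  277.6]
231 222 337 [0.0751 0.1548] mid 0.115
227 222 337 [0.0753 0.1546] mid 0.115
231 222 337 [0.0731 0.1568] mid 0.1149
227 222 337 [0.0733 0.1566] mid 0.1149
```

All three are seated: the rim is 83.7 mm long at recess height and the post is down. Now the vise jaw.

```bash
python3 -c "
from h import *
go(.62,.27,.2,-87.3)"
```

```text
go [ 0.7972 -0.0572 -0.2369] [ 0.    -0.     0.886] cur yaw -7.6 tcp [ 0.5957 -0.1289  0.0816] j [-0.3   0.73  0.65  1.99 -0.71  0.67  0.68]
```

{"method": "send_rows", "body": {"plan": "0 0 -0.12 0 0 0 -0.3;0 0 -0.237 0 0 0 -0.1;0.797 -0.057 -0.237 0 0 0.886 -0.1;0.797 -0.057 -0.237 0 0 0.886 -0.1;0.797 -0.057 -0.237 0 0 0.886 -0.1;0.797 -0.057 -0.237 0 0 0.886 -0.1;0.797 -0.057 -0.237 0 0 0.886 -0.1;0.797 -0.057 -0.237 0 0 0.886 -0.1;0.797 -0.057 -0.237 0 0 0.886 -0.1;0.797 -0.057 -0.237 0 0 0.886 -0.1;0.797 -0.057 -0.237 0 0 0.886 -0.1;0.797 -0.057 -0.237 0 0 0.886 -0.1"}}

```text
time_s: 37.3
ee_pos: [0.62, 0.2692, 0.2]
eef_rot: [-3.141, -0.073, 0.0]
force: [-0.3, -0.5, 0.1]
finger_gap: 0.0382
finger_force: 0.0
```

```bash
python3 - <<'E'
from h import *
show(); f=frame('wrist'); np.save('last.npy',f,allow_pickle=True); save(f,'w26.png')
u0,v0=proj(f,(.6195,.300,.092)); print(u0,v0)
h=cv2.cvtColor(f['pixels'],cv2.COLOR_RGB2HSV); m=cv2.inRange(h,(0,150,60),(8,255,255))
for c in cv2.findContours(m,0,2)[0]:
    if cv2.contourArea(c)>80:
        P=np.array([onz(f,*p[0].astype(float),.092)[:2] for p in c],np.float32); print(cv2.boundingRect(c),cv2.minAreaRect(P))
go(.6195,.300,.068,-87.3)
E
```

```text
37.3 [0.62   0.2692 0.2   ] [-0.3 -0.5  0.1] 0.0382 0.0
246.3905989994024 204.67310986006268
(238, 191, 15, 31) ((0.6179541349411011, 0.3012341558933258), (0.028118107467889786, 0.012540649622678757), 1.0686779022216797)
(464, 139, 49, 89) ((0.6472050547599792, 0.08915674686431885), (0.02119145169854164, 0.07799559086561203), 84.23573303222656)
go [ 0.0017 -0.0617  0.2643] [-0.    -0.    -0.001] cur yaw -87.4 tcp [0.6201 0.2691 0.2002] j [-1.15  0.88  1.2   1.77 -0.9   1.16 -1.18]
```

{"method": "send_rows", "body": {"plan": "0.001 -0.063 0.08 0 0 0 -0.1;0.001 -0.063 0.18 0 0 0 -0.1;0.001 -0.063 0.264 0 0 0 -0.1;0.001 -0.063 0.264 0 0 0 -0.1;0.001 -0.063 0.264 0 0 0 -0.1;0.001 -0.063 0.264 0 0 0 -1;0.001 -0.063 0.264 0 0 0 -1;0.001 -0.063 0.264 0 0 0 -1;0.001 -0.053 0.264 0 0 0 -1;0.001 -0.033 0.264 0 0 0 -1;0.001 -0.013 0.264 0 0 0 -1;0.001 0.007 0.264 0 0 0 -1", "newtons": 30}}

```text
time_s: 38.85
ee_pos: [0.6221, 0.2685, 0.0704]
eef_rot: [-3.136, -0.075, -0.005]
force: [-1.1, 3.5, 7.7]
finger_gap: 0.0129
finger_force: 31.4
```

{"method": "send_rows", "body": {"plan": "0 0.02 0 0 0 0 -1;0 0.04 0 0 0 0 -1;0 0.06 0 0 0 0 -1;0 0.08 0 0 0 0 -1;0 0.1 0 0 0 0 -1;0 0.12 0 0 0 0 -1;0 0.13 0 0 0 0 -1;0 0.13 0 0 0 0 -1"}}

```text
time_s: 39.85
ee_pos: [0.6253, 0.2017, 0.0704]
eef_rot: [-3.139, -0.073, -0.005]
force: [-1.4, 0.7, 7.1]
finger_gap: 0.0129
finger_force: 31.4
```

{"method": "send_rows", "body": {"plan": "0 0.006 0 0 0 0 -1;0 0.012 0 0 0 0 -1;0 0.018 0 0 0 0 -1;0 0.018 0 0 0 0 -1"}}

```text
time_s: 40.35
ee_pos: [0.6256, 0.1962, 0.0704]
eef_rot: [-3.134, -0.076, -0.004]
force: [-1.6, 5.3, 8.8]
finger_gap: 0.013
finger_force: 31.6
```

{"method": "send_rows", "body": {"plan": "0 0.005 0 0 0 0 -1;0 0.01 0 0 0 0 -1;0 0.014 0 0 0 0 -1;0 0.014 0 0 0 0 -1"}}

```text
time_s: 40.85
ee_pos: [0.6255, 0.1962, 0.0704]
eef_rot: [-3.123, -0.081, -0.0]
force: [-3.4, 13.6, 13.0]
finger_gap: 0.013
finger_force: 32.0
```

The jaw has stopped against 13.6 N: it is shut. Release, rise and check.

{"method": "send_rows", "body": {"plan": "0 -0.008 0 0 0 0 -0.6;0 -0.008 0 0 0 0 -0.1;0 -0.008 0 0 0 0 -0.1;0 -0.008 -0.1 0 0 0 -0.1;0 -0.008 -0.2 0 0 0 -0.1;0 -0.008 -0.35 0 0 0 -0.1;0 -0.008 -0.35 0 0 0 -0.1;0 -0.008 -0.35 0 0 0 -0.1"}}

```text
time_s: 41.85
ee_pos: [0.6244, 0.1888, 0.2434]
eef_rot: [-3.14, -0.071, -0.002]
force: [-0.0, -0.3, -0.3]
finger_gap: 0.0385
finger_force: 0.0
```

```bash
python3 - <<'E'
from h import *
show(); f=frame('wrist')
h=cv2.cvtColor(f['pixels'],cv2.COLOR_RGB2HSV); m=cv2.inRange(h,(0,150,60),(8,255,255))
for c in cv2.findContours(m,0,2)[0]:
    if cv2.contourArea(c)>80:
        P=np.array([onz(f,*p[0].astype(float),.092)[:2] for p in c],np.float32); print(cv2.boundingRect(c),cv2.minAreaRect(P))
a,b=frame('scene'),frame('side')
A=cv2.resize(a['pixels'][160:310,120:440],None,fx=1.75,fy=1.75,interpolation=cv2.INTER_CUBIC)
B=cv2.resize(b['pixels'][125:345,210:420],(int(210*1.5),330),interpolation=cv2.INTER_CUBIC)
W=cv2.resize(f['pixels'],(440,330)); bot_=np.hstack([B,W]); C=np.zeros((262+330,max(A.shape[1],bot_.shape[1]),3),np.uint8)
C[:A.shape[0],:A.shape[1]]=A; C[262:,:bot_.shape[1]]=bot_; C=C[:600,:800]; cv2.imwrite('pics/fin.png',C[:,:,::-1])
E
```

```text
41.85 [0.6244 0.1888 0.2434] [-0.  -0.3 -0.3] 0.0385 0.0
(267, 182, 13, 27) ((0.6229572892189026, 0.1967938393354416), (0.027559150010347366, 0.01231566071510315), 2.5215344429016113)
(385, 137, 36, 80) ((0.6463664174079895, 0.06781557202339172), (0.021377598866820335, 0.08040384203195572), 85.34912109375)
```

View pics/fin.png

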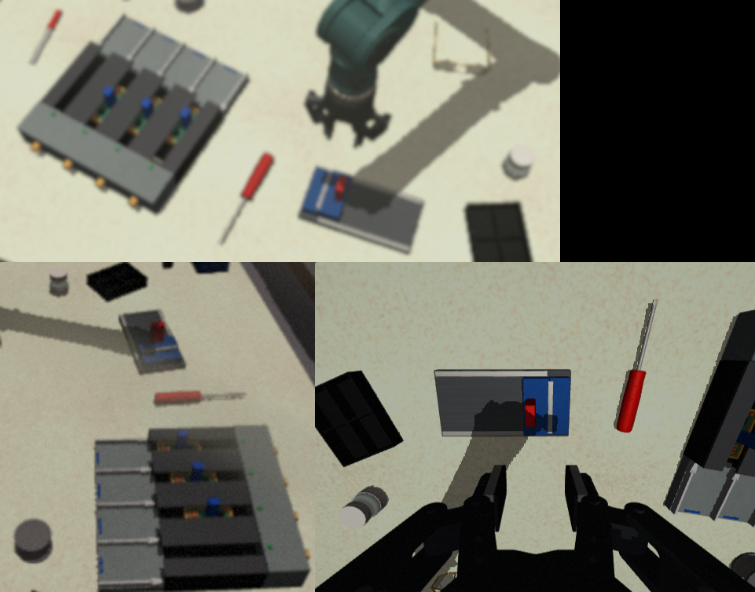

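The picture shows three posts in lanes 0–2, the vise empty with its jaw shut and the rest of the bench undisturbed. One height check of the posts, then hand in.

```bash
python3 - <<'E'
from h import *
a,b=frame('scene'),frame('side')
q={}
for n,f in (('a',a),('b',b)):
    for L,m in ((0,.116),(1,.134),(2,.148)):
        c=(.4908+m)*LX+(-.0487-.076*L)*LY; u,v=proj(f,(*c,.088)); B=[x for x in blobs(f,(100,100,50),(125,255,255),6)[0] if np.hypot(x[1][0]-u,x[1][1]-v)<14]
        q[n,L]=B[0][1] if B else None; print(n,L,'flat expected',np.round((u,v),1),'up',np.round(proj(f,(*c,.098)),1),[ (x[0],x[1]) for x in B])
for L in range(3):
    if q['a',L] and q['b',L]: print(L,tri(a,q['a',L],b,q['b',L])[0].round(4))
E
```

```text
a 0 flat expected [226.1 223.7] up [225.8 222.2] [([223, 221, 5, 11, 40], [225.3, 225.6])]
a 1 flat expected [204.  217.9] up [203.6 216.4] [([201, 216, 6, 11, 47], [203.4, 220.8])]
a 2 flat expected [183.  211.4] up [182.5 209.9] [([179, 209, 7, 12, 55], [182.0, 214.1])]
b 0 flat expected [331.6 238.6] up [332.  236.3] [([329, 238, 6, 3, 16], [331.2, 239.0])]
b 1 flat expected [341.9 259.9] up [342.3 257.5] [([338, 258, 8, 6, 40], [341.7, 260.4])]
b 2 flat expected [351.6 283.4] up [352.1 281. ] [([348, 282, 9, 6, 46], [352.2, 284.3])]
0 [ 0.5975 -0.1278  0.0832]
1 [ 0.607  -0.2045  0.0804]
2 [ 0.6117 -0.2834  0.0807]
```

All three are alike and at the seated height.

```bash
python3 -c "
from cell import bot
print(bot.job_done())"
```

```text
the job is handed in; nothing more can be done
None
```

I loaded all three modules on the bench (the vise module and two loose ones) flat into dock lanes a–c or d–b, counting from the vise side, pushed the empty vise's jaw fully shut, left everything else where it was, and handed the job in after about 42 s of robot time.

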